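Press a canister lid home and set the canister on the scale

ROBOT

A 7-joint arm with a two-finger parallel gripper is mounted at the origin on a cart in front of the work surface, level with it; the furniture and walls round the work are solid. World frame = base frame: x ahead of the robot, y to its left, z up, the work surface at z = 0. Lengths are in m, angles in rad, forces in N, time in s.
With the tool pointing down it reaches from about 0.4 to 0.85 m from the base axis. Payload 4.5 kg.
Tool frame: the origin (TCP) lies at the very end of the fingers, on their centre line; the grasp point (between the pads) lies 19 mm behind it (manip.grip_depth is the distance from the TCP to the grasp point, in m); z points along the fingers, y is the direction in which the jaws open and shut (so a half turn about z gives the same grasp; the last joint's range is limited). The gripper opens to 85 mm and grips with 20 to 120 N. Pads are 22 mm wide; open, the fingers measure 114 mm over their backs; the gripper's body (76 mm by 85 mm) begins 54 mm behind the grasp point. The pads swing forward as they close: fully open they stand 13 mm farther back than shut.
Start: joints at [0.034, 0.689, -0.195, 1.565, 0.157, 0.902, -0.215], TCP at [0.625, 0, 0.231] pointing down, gripper open.
Joint ranges: [-3.01, 3.01], [-0.46, 2.08], [-1.47, 1.51], [0.13, 2.56], [-1, 4.14], [0.04, 2.09], [-2.66, 2.66]. Speed limits (rad/s): [2.57, 2.57, 3.14, 3.14, 3.14, 3.14, 3.14].

INTERFACE

Orientations are given as a rotation vector (axis times angle).
In Python, from plant import manip, viewer, ticket gives the robot as it stands. The module is installed in compiled form; this text tells all that it offers.
- The arm moves only by the shell command python3 -m jog 'ROWS'. ROWS is JSON, a list of rows, each an object with "rot": the turn, a rotation vector about the tool's x, y, z in degrees, a list of three; "slide": the shift along the tool's x, y, z in mm, a list of three; "hand": the opening, from -1 (shut) to 1 (fully open), so that 0 is half open. In form: [{"rot": [ax, ay, az], "slide": [x, y, z], "hand": hand}, ...]. A call has 1 to 5 rows; each row shifts and turns the pose as measured when the row begins, along the tool's axes as they then stand; what a row does not reach is not made up. A row lasts 1/8 s, in which the tool goes at most 62.5 mm and 10.7 degrees, less where a joint would pass 70% of its speed; a pose out of reach is approached as far as the arm can. A call is refused whole if a number of a shift passes 62.5 or a number of a turn 10.7, either way. A call with a gripper value outside its range is refused whole. The fingers move at their own pace and stop on an object; the grip force is fixed at half the most. Time passes only in rows, so rows that do not move let the fingers close. It gives the time, the measured TCP pose, the force and the opening at its end, in the units of the state.
- manip.state(): the state, without advancing time (a new reading comes with each control period).
- viewer.grab_frame(name): name is "scene" or "side" or "wrist"; returns a dict with "color" (384x512x3 uint8, red, green, blue), "range_z" (384x512 float32, m along the optical axis (not along the pixel's ray), 0 where there is no reading), "K" (3x3 intrinsics, pixels), "R" (3x3) and "t" (3): a world point X has camera coordinates R X + t. Camera axes: x right, y down, z forward; pixel columns grow to the right and rows downward; lengths in m; the calibration is good to about 2 mm. A picture is of the moment at which its call begins.
- ticket.finish_job(): hands the job in, once; it reports no verdict.
The state is a dict: "time_s": time; "qpos": joint angles; "qd": joint speeds; "effort": joint torques, N m; "tool_pos": TCP position; "orientation": TCP orientation; "contact_force": force on the tool from outside, world axes, zero at the start; "moment": the same for the moment, N m; "grip_width": opening from 0.0 (shut) to 1.0 (fully open).
Only numpy, scipy, OpenCV 4.12 (cv2) and the standard library are available. Lean on these libraries where they do the work, as an engineer would, in place of code of your own. Each camera call takes 0.05 s, during which the arm holds its last target. There are 200 camera calls.

TASK

The lid of the small steel canister is only started: set the canister upright in the round nest of the bench press, pull the press lever down to its stop so that the ram pushes the lid fully home, and let the lever come all the way back up. Then take the closed canister out and set it down gently, upright, in the middle of the plate of the nearer portion scale (the one at the front left, not the one against the back). Keep the canister upright all the way and leave the spice jar and the salt mill where they are.

Things in the scene. Friction and masses are not known exactly. Their poses are not given: they have to be found in the camera images.
- canister: round stainless canister, 60 mm in diameter, body 62 mm high, about 0.3 kg; origin at the centre of its underside, z up its axis. A flat aluminium lid (62 mm in diameter, 8 mm thick) stands proud on a black seal: its top is 78 mm above the underside, 70 mm when pushed home. Grip it by the steel body, about 34 mm above its underside.
- canister_lid (a joint): how far the lid has been pushed on, m: 0 = standing proud, 0.008 = limit; the ram at full stroke leaves it at about 0.007, which is fully home. It takes about 15 N.
- press: grey C-framed bench press with one lever, fixed. Origin on the worktop under the nest's centre; x points from its open front to its column, z up. In mm: base x -60..105, y -60..60, z 0..20; column x 50..95, y -30..30; head x -30..95, y -33..33, z 160..235. The head overhangs the nest: load through the front with the tool leaning about 45 degrees, fingers pointing down and towards the column.
- ram_pad (a point): centre of the underside of the ram's round pad (48 mm in diameter), which hangs under the head on the nest's axis: 145 mm above the worktop with the lever up, 90 mm with the lever at its stop.
- seat (a point): centre of the nest's floor, 20 mm above the worktop, axes as the press. Round nest 68 mm in diameter, in a square steel plate 90 mm wide, its rim 5 mm above the floor: the canister must be lifted over it.
- lever (a joint): lever angle, rad: 0 = up (60 degrees above horizontal, leaning to the front), 1.134 = down at its stop (5 degrees below horizontal). A spring returns it; about 10 N at the grip at full stroke.
- lever_grip (a point): centre of the lever's black round hand grip, 22 mm in diameter, 110 mm long along the press's y axis, on the press's right (-y) side, 150 mm from the lever's pivot; the point turns with the lever. With the lever up it is 327 mm above the worktop, at the stop 184 mm.
- lever_pivot (a point): point on the lever's turning axis (parallel to the press's y) level with the middle of the hand grip, 197 mm above the worktop; axes as the press.
- scale_plate (a point): centre of the top face of the nearer portion scale's nearly square weighing plate (150 mm along x, 180 mm along y), 39 mm above the worktop; the scale is fixed (a second scale at the back, behind the spice jars, is not meant); x points away from its display side.
- spice_jar: bystander: spice jar with a dark cap, 41 mm in diameter, 105 mm high; origin at the centre of its underside. Leave it alone.
- salt_mill: bystander: small mill, clear with a grey domed top, 44 mm in diameter, 90 mm high; origin at the centre of its underside. Leave it alone.

How it is judged:
On the way, in this order (a step that is already met when the one before it is completed fails the run):
1. the canister stands upright in the nest, its lid still proud, the lever up (horizontal distance between canister and seat below 0.007 m and z of canister in the frame of seat below 0.004 m and angle between canister's own z axis and vertical below 0.08 rad and value of joint canister_lid below 0.002 m and value of joint lever below 0.1 rad), for 0.2 s.
2. the lever is down at its stop with the canister in the nest, and the lid is home (horizontal distance between canister and seat below 0.007 m and z of canister in the frame of seat below 0.004 m and angle between canister's own z axis and vertical below 0.08 rad and value of joint lever above 1.08 rad and value of joint canister_lid above 0.0055 m), for 0.1 s.
3. the lever is back up, the closed canister still in the nest (horizontal distance between canister and seat below 0.007 m and z of canister in the frame of seat below 0.004 m and angle between canister's own z axis and vertical below 0.08 rad and value of joint lever below 0.1 rad and value of joint canister_lid above 0.0055 m), for 0.2 s.
4. the hand (not a drop) brings the canister down, slowly, onto the middle of the scale's plate: within 8 mm of it, still touched by the fingers (horizontal distance between canister and scale_plate below 0.05 m and angle between canister's own z axis and vertical below 0.1 rad and z of canister in the frame of scale_plate below 0.008 m and linear speed of canister below 0.15 m/s and contact force between canister and the fingers above 0.3 N), for 0.04 s.
At the end, for the whole second after the job is handed in: The canister stands upright (within 0.1 rad) and at rest on the scale's plate, its axis within 50 mm of the plate's centre, its lid pushed on by more than 5.5 mm; the lever is up (below 0.1 rad) (horizontal distance between canister and scale_plate below 0.05 m and angle between canister's own z axis and vertical below 0.1 rad and z of canister in the frame of scale_plate between -0.005 and 0.005 m and linear speed of canister below 0.02 m/s and value of joint canister_lid above 0.0055 m and value of joint lever below 0.1 rad); the robot touches nothing.
It fails at once if the canister is tipped by more than 0.5 rad (angle between canister's own z axis and vertical above 0.5 rad).
It fails at once if the spice jar or the salt mill is moved by more than 25 mm or knocked over (distance of any of spice_jar, salt_mill from where it was at the start of the episode above 0.025 m or angle between any of spice_jar, salt_mill's own z axis and vertical above 0.4 rad).
It also fails if it takes over 72 s, if anything falls off the work surface, if the arm or the gripper's body presses on something with over 40 N, if the wrist force passes 120 N, or if a joint passes its speed limit or range.

## Working session

There is one attempt and no reset: what is moved stays moved. The work goes in short steps, Python scripts to look and compute and a shell command to move; the robot and the scene stay as the last step left them, time stands still between calls to the robot, and variables do not carry over. Pictures are saved under pics/ and viewed, about 8 in all and at most 12, crops included, and the job is handed in when it is done.

```bash
mkdir -p pics; cat > h.py <<'E'
import numpy as np, cv2
from plant import manip, viewer, ticket
from scipy.spatial.transform import Rotation as Ro
def grab(n,fn=None):
    f=viewer.grab_frame(n)
    np.savez(n+'.npz',**f)
    if fn: cv2.imwrite('pics/'+fn,f['color'][:,:,::-1])
    return f
def cloud(f):
    z=f['range_z'];h,w=z.shape;u,v=np.meshgrid(np.arange(w),np.arange(h))
    K=f['K'];c=np.stack([(u-K[0,2])/K[0,0]*z,(v-K[1,2])/K[1,1]*z,z],-1)
    P=(c-f['t'])@f['R'];P[z==0]=np.nan;return P
def state():
    s=manip.state();return s,np.array(s['tool_pos']),Ro.from_rotvec(s['orientation'])
def ray(f,uv,zp):
    d=f['R'].T@np.linalg.inv(f['K'])@np.array([*uv,1.]);o=-f['R'].T@f['t']
    return o+d*(zp-o[2])/d[2]
E
python3 - <<'E'
from h import *
a=grab('scene');b=grab('side')
cv2.imwrite('pics/a.png',np.hstack([a['color'],b['color']])[:,:,::-1])
import subprocess
im=cv2.imread('pics/a.png');cv2.imwrite('pics/a1.png',np.vstack([im[:,:512],im[:,512:]])[:, :])
im2=cv2.resize(im,(800,300));cv2.imwrite('pics/a.png',im2)
cv2.imwrite('pics/s.png',a['color'][:,:,::-1]);cv2.imwrite('pics/d.png',b['color'][:,:,::-1])
for f in(a,b):print(f['K'],-f['R'].T@f['t'])
s,p,R=state();print(s,R.as_matrix())
E
```

```text
[[429.40060539   0.         254.69279459]
 [  0.         429.40060539 183.73493184]
 [  0.           0.           1.        ]] [-0.09543318 -0.69734548  1.30061634]
[[357.72168604   0.         256.50708828]
 [  0.         357.72168604 197.38918752]
 [  0.           0.           1.        ]] [ 0.31996156 -0.70701979  0.84813785]
{'time_s': 0.1, 'qpos': array([ 0.03381435,  0.68992129, -0.19453302,  1.56624249,  0.15729707,
        0.90249258, -0.21506263]), 'qd': array([ 0.00039785, -0.00171306, -0.00060729, -0.00291299, -0.00017799,
       -0.00088026,  0.00034115]), 'effort': array([-2.74651000e-03, -5.40603232e+01, -1.27131768e+00, -1.58985078e+01,
        9.34141979e-03,  4.37054478e-03,  9.81481946e-06]), 'tool_pos': array([ 6.24416108e-01, -4.52929565e-05,  2.30550693e-01]), 'orientation': array([-2.22054123e+00, -2.22078063e+00,  1.97350930e-03]), 'contact_force': array([-0.1976716 ,  0.4156527 , -0.56778532]), 'moment': array([0.03383523, 0.03234911, 0.01797007]), 'grip_width': 1.0030274281363478} [[-1.07898557e-04  9.99998602e-01 -1.66879620e-03]
 [ 9.99999988e-01  1.07717318e-04 -1.08693796e-04]
 [-1.08513886e-04 -1.66880791e-03 -9.99998602e-01]]
```

View pics/s.png

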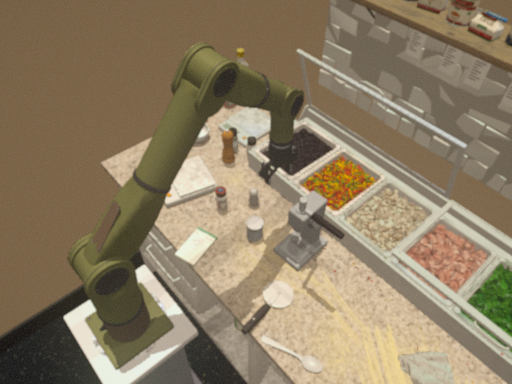

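View pics/d.png

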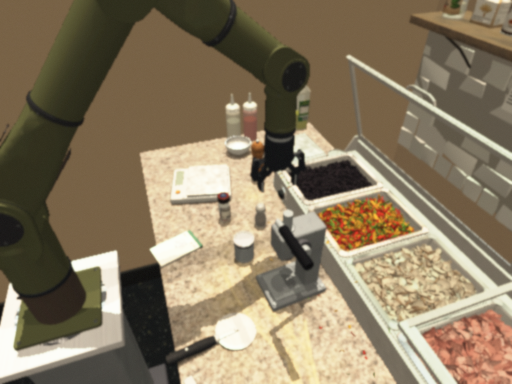

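The scene view shows the canister at (255,228), the press at (300,230), the spice jar at (222,198), the salt mill at (254,197) and the scale at (190,180). In the side view they are at (243,247), (290,260), (224,205), (261,213) and (202,183). Next I'll build a top-down map from depth.

```bash
python3 - <<'E'
from h import *
x0,y0,S=0.25,-0.4,1000 # 1mm/px ; image row = x (up = far), col = -y
H=np.zeros((600,800));C=np.zeros((600,800,3),np.uint8)
for n in('scene','side'):
    f=np.load(n+'.npz');P=cloud(f).reshape(-1,3);c=f['color'].reshape(-1,3)
    m=~np.isnan(P[:,0]);P=P[m];c=c[m]
    i=((0.85-P[:,0])*S).astype(int);j=((0.5-P[:,1])*S).astype(int)
    k=(i>=0)&(i<600)&(j>=0)&(j<800)&(P[:,2]<.36)
    o=np.argsort(P[k,2])
    for a,b,z,cc in zip(i[k][o],j[k][o],P[k,2][o],c[k][o]):
        if z>H[a,b]-0.0: 
            C[max(a-1,0):a+2,max(0,b-1):b+2]=cc;H[max(a-1,0):a+2,max(0,b-1):b+2]=z
np.save('H.npy',H)
hm=cv2.applyColorMap(np.clip(H/0.35*255,0,255).astype(np.uint8),cv2.COLORMAP_JET)
out=np.vstack([hm[200:500,100:],C[200:500,100:,::-1]])
for k in range(0,700,100):
    cv2.putText(out,'%.1f'%(0.4-k/1000),(k,10),0,.35,(255,255,255),1);cv2.line(out,(k,0),(k,600),(90,90,90),1)
for k in range(0,600,50):
    cv2.line(out,(0,k),(700,k),(90,90,90),1);cv2.putText(out,'%.2f'%(0.65-(k%300)/1000),(0,k+10),0,.35,(255,255,255),1)
cv2.imwrite('pics/map.png',out)
E
```

```text
(no output)
```

View pics/map.png

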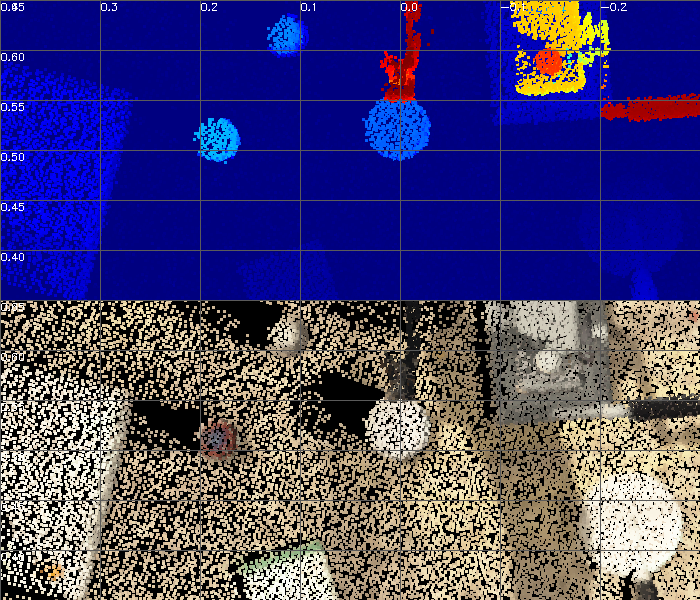

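The map shows canister ≈ (0.52, 0.00), press head ≈ (0.6, -0.15) opening towards the robot, grip ≈ (0.54, -0.25), spice jar (0.51, 0.185), mill (0.615, 0.115) and the scale at y > 0.27. Now I'll fit these numerically.

```bash
python3 - <<'E'
from h import *
Ps=[];Cs=[]
for n in('scene','side'):
    f=np.load(n+'.npz');P=cloud(f).reshape(-1,3);m=~np.isnan(P[:,0]);Ps.append(P[m]);Cs.append(f['color'].reshape(-1,3)[m].astype(int))
def box(P,x0,x1,y0,y1,z0,z1):
    return (P[:,0]>x0)&(P[:,0]<x1)&(P[:,1]>y0)&(P[:,1]<y1)&(P[:,2]>z0)&(P[:,2]<z1)
for nm,b in dict(can=(.45,.56,-.05,.06,.07,.085),spice=(.46,.56,.14,.24,.085,.115),mill=(.57,.66,.07,.16,.06,.1),base=(.5,.75,-.24,-.06,.015,.028),head=(.5,.75,-.24,-.06,.225,.245),grip=(.5,.6,-.36,-.2,.29,.35),scale=(.3,.7,.2,.6,.03,.05)).items():
    for k,P in enumerate(Ps):
        m=box(P,*b);Q=P[m]
        if len(Q)<5:print(nm,k,len(Q));continue
        (c,r)=cv2.minEnclosingCircle((Q[:,:2]*1000).astype(np.float32));rc=cv2.minAreaRect((Q[:,:2]*1000).astype(np.float32))
        print(nm,k,len(Q),'circ',np.round(c,1),round(r,1),'rect',np.round(rc[0],1),np.round(rc[1],1),round(rc[2],1),'z',np.round(np.percentile(Q[:,2],[5,50,95]),4),'x',np.round(np.percentile(Q[:,0],[1,99]),4),'y',np.round(np.percentile(Q[:,1],[1,99]),4))
    
for k in(0,1):
    P=Ps[k][box(Ps[k],.5,.6,-.36,-.2,.29,.35)];C=Cs[k][box(Ps[k],.5,.6,-.36,-.2,.29,.35)]
    d=C.sum(1)<200;Q=P[d]
    if len(Q)>5:
        l=cv2.fitLine(Q[:,:2].astype(np.float32),cv2.DIST_HUBER,0,.01,.01).ravel();print(len(Q),l,Q.min(0),Q.max(0),Q.mean(0))
E
```

```text
can 0 196 circ [520.8   4.4] 33.3 rect [520.8   2.8] [61.3 58.3] 45.6 z [0.0729 0.077  0.0822] x [0.492 0.551] y [-0.0266  0.0324]
can 1 281 circ [521.5   2.7] 32.6 rect [522.    2.4] [62.3 59.3] 71.2 z [0.0744 0.0779 0.0807] x [0.4936 0.5512] y [-0.0278  0.033 ]
spice 0 104 circ [508.6 183.5] 22.7 rect [508.9 183.1] [42.8 37.9] 50.1 z [0.092  0.1036 0.1086] x [0.4893 0.5296] y [0.1636 0.2003]
spice 1 130 circ [510.  183.8] 21.6 rect [511.7 182.8] [39.9 39.3] 32.7 z [0.0883 0.1047 0.1084] x [0.4919 0.5303] y [0.1642 0.2016]
mill 0 78 circ [613.  115.5] 18.3 rect [613.  115.5] [35.7 30.5] 49.6 z [0.0629 0.0815 0.0907] x [0.5971 0.6281] y [0.1001 0.1316]
mill 1 111 circ [616.  114.6] 17.7 rect [614.1 113.8] [27.9 33.4] 52.0 z [0.0627 0.0805 0.091 ] x [0.6    0.6317] y [0.0998 0.1269]
base 0 1004 circ [ 626.8 -165.9] 123.0 rect [ 628.1 -154.2] [142.4 218.2] 82.5 z [0.0164 0.0214 0.0271] x [0.5284 0.7269] y [-0.222  -0.0896]
base 1 1730 circ [ 628.2 -166.4] 123.3 rect [ 629.2 -153.7] [142.7 218.6] 81.9 z [0.0179 0.022  0.027 ] x [0.5295 0.7271] y [-0.2146 -0.0896]
head 0 501 circ [ 620.9
[... 442 characters left out ...]
5 -270.1] [ 21.9 134.5] 3.7 z [0.3262 0.3358 0.3395] x [0.5315 0.5567] y [-0.3368 -0.2065]
scale 0 1199 circ [522.9 426.8] 202.9 rect [561.2 370.3] [405.4 185.8] 34.1 z [0.0317 0.0393 0.0451] x [0.3672 0.6889] y [0.2792 0.5318]
scale 1 1559 circ [526.9 427.1] 201.5 rect [535.1 407.8] [399.9 260.9] 23.9 z [0.0306 0.0399 0.0432] x [0.3664 0.683 ] y [0.2864 0.552 ]
170 [ 0.08368085 -0.9964926   0.5388871  -0.30128366] [ 0.52976811 -0.33778912  0.32099595] [ 0.55122489 -0.23260333  0.34223023] [ 0.53822445 -0.28415003  0.33368869]
530 [ 0.08795559 -0.9961244   0.5426291  -0.29209095] [ 0.5311837  -0.3373522   0.31844576] [ 0.55861055 -0.22833048  0.3411261 ] [ 0.54262911 -0.29209094  0.33513803]
```

```bash
python3 - <<'E'
from h import *
s,p,R=state();print(manip.grip_depth)
w=grab('wrist');c=-w['R'].T@w['t'];print('cam in tool',R.inv().apply(c-p),'axes',R.inv().as_matrix()@w['R'].T)
for n in('scene','side'):
    f=np.load(n+'.npz');P=cloud(f);C=f['color'].astype(int)
    m=(P[...,2]>.031)&(P[...,2]<.046)&(P[...,0]>.3)&(P[...,0]<.7)&(P[...,1]>.2)&(P[...,1]<.7)
    m=cv2.morphologyEx(m.astype(np.uint8),cv2.MORPH_OPEN,np.ones((3,3)))
    k,l,st,ce=cv2.connectedComponentsWithStats(m)
    for i in range(1,k):
        if st[i,4]>60:
            Q=P[l==i]*1000;rc=cv2.minAreaRect(Q[:,:2].astype(np.float32));print(n,st[i],'mean',Q.mean(0).round(1),np.round(rc[0],1),np.round(rc[1],1),rc[2],np.percentile(Q[:,2],[5,50,95]).round(1))
    # press head top rect & front edges at fixed yaw 4
    for yaw in (3,4,5):
        a=np.radians(yaw);u=np.array([np.cos(a),np.sin(a)]);v=np.array([-u[1],u[0]])
        m=(P[...,2]>.229)&(P[...,2]<.241)&(P[...,0]>.5)&(P[...,0]<.75)&(P[...,1]>-.24)&(P[...,1]<-.06)
        Q=P[m][:,:2]; 
        mb=(P[...,2]>.015)&(P[...,2]<.024)&(P[...,0]>.5)&(P[...,0]<.75)&(P[...,1]>-.24)&(P[...,1]<-.06);B=P[mb][:,:2]
        e=lambda A,d:np.round(np.percentile(A@d,[1,3,97,99])*1000,1)
        print(yaw,'head u',e(Q,u),'v',e(Q,v),'base u',e(B,u),'v',e(B,v))
E
```

```text
0.0187
cam in tool [ 0.07175153  0.00038452 -0.14301279] axes [[ 1.52276396e-04 -9.59726127e-01 -2.80937251e-01]
 [ 9.99998990e-01 -2.50855658e-04  1.39899202e-03]
 [-1.41312389e-03 -2.80937180e-01  9.59725119e-01]]
scene [173 156  42  40 989] mean [501.6 362.2  39.6] [499.9 377.3] [187.2 153. ] 75.14854431152344 [34.5 39.6 44.1]
3 head u [550.4 551.4 670.5 673.5] v [-211.8 -210.2 -148.5 -147. ] base u [520.9 522.1 713.1 716.2] v [-253.1 -237.5 -122.4 -120.3]
4 head u [547.  547.9 667.2 670.3] v [-221.6 -220.4 -159.3 -157.6] base u [517.6 518.9 708.8 712.4] v [-265.5 -247.6 -132.4 -130.3]
5 head u [543.4 544.6 663.7 667.2] v [-231.8 -231.1 -170.  -167.8] base u [514.  515.6 704.2 708.5] v [-277.8 -258.4 -142.3 -140.3]
side [ 186  165   42   31 1150] mean [496.5 374.6  40.3] [495.5 380.5] [186.1 160.6] 76.46295928955078 [37.4 40.4 43.1]
3 head u [551.5 552.9 671.  674. ] v [-211.1 -210.1 -149.3 -147.1] base u [521.8 523.3 714.7 718.4] v [-248.6 -238.  -123.  -120.6]
4 head u [548.6 549.8 667.7 670.9] v [-221.7 -220.8 -160.4 -157.8] base u [518.8 519.8 710.5 715.2] v [-261.1 -248.2 -133.2 -130.9]
5 head u [545.3 546.5 664.2 667.1] v [-232.8 -231.6 -171.7 -168.6] base u [515.3 516.5 706.2 711.8] v [-273.4 -258.7 -143.7 -140.8]
```

```bash
cat >> h.py <<'E'
def Rt(yaw,lean):  # tool z leans 'lean' from down toward heading yaw; tool y = left of heading
    a=np.radians(yaw);t=np.radians(lean);h=np.array([np.cos(a),np.sin(a),0]);y=np.array([-np.sin(a),np.cos(a),0]);z=np.sin(t)*h-np.cos(t)*np.array([0,0,1.])
    return Ro.from_matrix(np.stack([np.cross(y,z),y,z],1))
def go(target,yaw=4,lean=45):
    s,p,R=state();G=Rt(yaw,lean)
    print('t',s['time_s'],'p',p.round(4),'slide',(R.inv().apply(np.array(target)-p)*1000).round(1),'rot',np.degrees((R.inv()*G).as_rotvec()).round(1),'gw',round(s['grip_width'],3),'F',np.round(s['contact_force'],1),'q',np.round(s['qpos'],2))
E
R='{"rot":[0,0,-10.4],"slide":[0,-15,0],"hand":1}'
python3 -m jog '[{"rot":[0,0,-10.4],"slide":[0,-15,0],"hand":1},{"rot":[0,0,-10.4],"slide":[0,-15,0],"hand":1},{"rot":[0,0,-10.4],"slide":[0,-15,0],"hand":1},{"rot":[0,0,-10.4],"slide":[0,-15,0],"hand":1},{"rot":[0,0,-10.4],"slide":[0,0,-10],"hand":1}]'
python3 -m jog '[{"rot":[0,0,-10.4],"slide":[0,0,0],"hand":1},{"rot":[0,0,-10.4],"slide":[0,0,0],"hand":1},{"rot":[0,0,-10.4],"slide":[0,0,0],"hand":1},{"rot":[0,0,-10.4],"slide":[0,0,0],"hand":1}]'
python3 -c "
from h import *
go((0.455,-0.002,0.13))"
```

```text
time_s: 0.78
tool_pos: [0.5644, -0.017, 0.2385]
orientation: [-0.98, -2.979, 0.006]
contact_force: [-0.0, -0.0, 0.8]
grip_width: 1.0
time_s: 1.27
tool_pos: [0.5638, -0.0179, 0.2384]
orientation: [0.179, -3.129, 0.004]
contact_force: [0.6, -0.4, -0.1]
grip_width: 0.998
t 1.275 p [ 0.5638 -0.0179  0.2384] slide [105.4  28.4 109.2] rot [  0.9 -45.4   2.5] gw 0.998 F [ 0.6 -0.4 -0.1] q [ 0.35  0.67 -0.69  1.72  0.51  0.94  1.14]
```

```bash

python3 -m jog '[{"rot":[0,-9,0],"slide":[20,4,0],"hand":1},{"rot":[0,-9,0.5],"slide":[20,4,0],"hand":1},{"rot":[0,-9,0.5],"slide":[20,4,0],"hand":1},{"rot":[0,-9,0.5],"slide":[20,4,0],"hand":1},{"rot":[0,-9,0.5],"slide":[20,4,0],"hand":1}]'
python3 -c "
from h import *
go((0.455,-0.002,0.10))"
```

```text
time_s: 1.9
tool_pos: [0.5152, -0.0527, 0.2221]
orientation: [-0.102, 2.73, -0.138]
contact_force: [0.3, -0.6, -0.1]
grip_width: 1.002
t 1.9 p [ 0.5152 -0.0527  0.2221] slide [98.2 67.  83.4] rot [ -5.9 -21.9   2.7] gw 1.002 F [ 0.3 -0.6 -0.1] q [ 0.33  0.51 -0.58  2.28  1.58  0.4   0.02]
```

```bash

python3 -m jog '[{"rot":[-1,-5,0.5],"slide":[10,10,5],"hand":1},{"rot":[-1,-5,0.5],"slide":[10,10,5],"hand":1},{"rot":[-1,-5,0.5],"slide":[10,10,5],"hand":1},{"rot":[-1,-5,0.5],"slide":[10,10,5],"hand":1},{"rot":[-1,-5,0.5],"slide":[10,10,5],"hand":1}]'
python3 -c "
from h import *
go((0.455,-0.002,0.10))"
```

```text
time_s: 2.52
tool_pos: [0.5267, -0.0177, 0.1853]
orientation: [-0.122, 2.44, -0.044]
contact_force: [0.1, 2.0, -1.5]
grip_width: 0.996
t 2.525 p [ 0.5267 -0.0177  0.1853] slide [107.7  26.6  19.1] rot [-2.4 -5.1  2.8] gw 0.996 F [ 0.1  2.  -1.5] q [ 0.61  1.03 -1.41  2.56  2.07  1.33 -0.45]
```

```bash

python3 -m jog '[{"rot":[-1,-2,1],"slide":[15,8,10],"hand":1},{"rot":[-1,-2,1],"slide":[15,8,10],"hand":1},{"rot":[0,-1,1],"slide":[10,8,10],"hand":1}]'
python3 -c "
from h import *
go((0.533,0.005,0.10))"
```

```text
time_s: 2.9
tool_pos: [0.551, -0.0024, 0.1362]
orientation: [-0.063, 2.39, 0.029]
contact_force: [0.4, -0.4, 0.4]
grip_width: 1.001
t 2.9 p [ 0.551  -0.0024  0.1362] slide [37.5  8.3 14.5] rot [-0.5 -2.  -0.7] gw 1.001 F [ 0.4 -0.4  0.4] q [ 0.59  1.29 -1.47  2.56  2.2   1.57 -0.43]
```

```bash
cat > kin.py <<'E'
from h import *
def fk(q,L):
    h,a,b,c=L
    ax='zyzyzyz';T=Ro.identity();p=np.array([0,0,h]);tr=[0,a,0,b,0,0,0]
    E=[0,0,a,0,b,0,c]
    for i in range(7):
        T=T*Ro.from_euler(ax[i],q[i]);
        if E[i]:p=p+T.apply([0,0,E[i]])
    return p,T
E
python3 - <<'E'
from kin import *
from scipy.optimize import least_squares
D=[([0.0338,0.6899,-0.1945,1.5662,0.1573,0.9025,-0.2151],[.6244,0,.2306]),([.35,.67,-.69,1.72,.51,.94,1.14],[.5638,-.0179,.2384]),([.33,.51,-.58,2.28,1.58,.4,.02],[.5152,-.0527,.2221]),([.61,1.03,-1.41,2.56,2.07,1.33,-.45],[.5267,-.0177,.1853])]
s,p,R=state();D.append((s['qpos'],p))
f=lambda L:np.concatenate([fk(q,L)[0]-x for q,x in D])
r=least_squares(f,[.3,.4,.4,.25]);print(r.x,(r.fun.reshape(-1,3)*1000).round(1))
print(R.as_matrix().round(3));print(fk(s['qpos'],r.x)[1].as_matrix().round(3))
E
```

```text
[0.30780788 0.57071627 0.34310492 0.31240948] [[  0.9 -45.2  -8. ]
 [  5.8  -4.3   1.9]
 [ -2.6  58.1  -2.3]
 [ -6.2  11.1   4.2]
 [ -2.4 -10.7   4.3]]
[[-0.73  -0.054  0.681]
 [-0.038  0.999  0.039]
 [-0.682  0.003 -0.731]]
[[ 0.054  0.73   0.681]
 [ 0.999 -0.038 -0.039]
 [-0.003  0.682 -0.731]]
```

```bash
cat > kin.py <<'E'
from h import *
def fk(q,L):
    E=np.array(L).reshape(-1,3)
    ax='zyzyzyz';T=Ro.identity();p=np.zeros(3)
    for i in range(7):
        T=T*Ro.from_euler(ax[i],q[i]);p=p+T.apply(E[i])
    return p,T*Ro.from_euler('z',90,degrees=True)
E
python3 - <<'E'
from kin import *
import itertools
from scipy.optimize import least_squares
D=[([0.0338,0.6899,-0.1945,1.5662,0.1573,0.9025,-0.2151],[.6244,0,.2306],[-2.2205,-2.2208,.002]),([.35,.67,-.69,1.72,.51,.94,1.14],[.5638,-.0179,.2384],[.179,-3.129,.004]),([.33,.51,-.58,2.28,1.58,.4,.02],[.5152,-.0527,.2221],[-.102,2.73,-.138]),([.61,1.03,-1.41,2.56,2.07,1.33,-.45],[.5267,-.0177,.1853],[-.122,2.44,-.044])]
s,p,R=state();D.append((s['qpos'],p,s['orientation']))
best=[]
for sg in itertools.product([1,-1],repeat=4):
    S=np.array([sg[0],1,sg[1],1,sg[2],1,sg[3]])
    e=max(np.linalg.norm(fk(np.array(q)*S,np.zeros(21))[1].as_matrix()[:,2]-Ro.from_rotvec(o).as_matrix()[:,2]) for q,x,o in D)
    print(sg,e.round(3))
E
```

```text
(1, 1, 1, 1) 0.158
(1, 1, 1, -1) 0.158
(1, 1, -1, 1) 1.71
(1, 1, -1, -1) 1.71
(1, -1, 1, 1) 1.97
(1, -1, 1, -1) 1.97
(1, -1, -1, 1) 0.76
(1, -1, -1, -1) 0.76
(-1, 1, 1, 1) 0.824
(-1, 1, 1, -1) 0.824
(-1, 1, -1, 1) 1.97
(-1, 1, -1, -1) 1.97
(-1, -1, 1, 1) 1.709
(-1, -1, 1, -1) 1.709
(-1, -1, -1, 1) 0.008
(-1, -1, -1, -1) 0.008
```

```bash
cat > kin.py <<'E'
from h import *
from scipy.optimize import least_squares
S=np.array([-1,1,-1,1,-1,1,-1])
def fk(q,L):
    h,a,b,c,off=L;E=[0,0,a,0,b,0,c]
    ax='zyzyzyz';T=Ro.identity();p=np.array([0,0,h])
    for i in range(7):
        T=T*Ro.from_euler(ax[i],q[i]*S[i])
        if E[i]:p=p+T.apply([0,0,E[i]])
    return p,T*Ro.from_euler('z',off)
lo=np.array([-3.01,-.46,-1.47,.13,-1,.04,-2.66]);hi=np.array([3.01,2.08,1.51,2.56,4.14,2.09,2.66])
def ik(p,R,L,q0,w=.02):
    def f(q):
        a,b=fk(q,L);return np.r_[(a-p)*10,(R.inv()*b).as_rotvec()*3,w*(q-q0)]
    r=least_squares(f,np.clip(q0,lo+.01,hi-.01),bounds=(lo,hi));return r.x,np.abs(r.fun[:6]).max()
E
python3 - <<'E'
from kin import *
D=[([0.0338,0.6899,-0.1945,1.5662,0.1573,0.9025,-0.2151],[.6244,0,.2306],[-2.2205,-2.2208,.002]),([.35,.67,-.69,1.72,.51,.94,1.14],[.5638,-.0179,.2384],[.179,-3.129,.004]),([.33,.51,-.58,2.28,1.58,.4,.02],[.5152,-.0527,.2221],[-.102,2.73,-.138]),([.61,1.03,-1.41,2.56,2.07,1.33,-.45],[.5267,-.0177,.1853],[-.122,2.44,-.044])]
s,p,R=state();D.append((s['qpos'],p,s['orientation']))
f=lambda L:np.concatenate([np.r_[(fk(q,L)[0]-x)*3,(fk(q,L)[1].inv()*Ro.from_rotvec(o)).as_rotvec()] for q,x,o in D])
for o0 in(0,1.57,3.14,-1.57):
    r=least_squares(f,[.3,.4,.4,.25,o0]);print(r.cost,r.x,abs(r.fun).max())
    if r.cost<.01: L=r.x
np.save('L.npy',L)
rng=np.random.default_rng(0)
for nm,P,yaw,dz in(('can',(.533,.005,.0227),4,.0),('nest',(.6005,-.1485,.0427),4,0),('scale',(.509,.379,.061),37,0)):
    out=[]
    for k in range(60):
        q,e=ik(np.array(P),Rt(yaw,45),L,rng.uniform(lo,hi) if k else s['qpos'],.0005)
        if e<.02: out.append((np.min(np.minimum(q-lo,hi-q)),tuple(q.round(2))))
        if k==0: print(nm,'from cur',e,q.round(2))
    out.sort(reverse=True);print(nm,len(out));[print(o) for o in out[:5]]
E
```

```text
0.020456339723773954 [0.27717331 0.58472411 0.32063335 0.30257368 1.57086662] 0.12326318123182309
0.020456339723773986 [0.27717331 0.58472411 0.32063335 0.30257368 1.57086662] 0.12326318121412144
0.020456339723773982 [0.27717331 0.58472411 0.32063335 0.30257368 1.57086662] 0.12326318121412144
0.020456339723773947 [0.27717331 0.58472411 0.32063335 0.30257368 1.57086662] 0.12326318121193082Traceback (most recent call last):
  File "<stdin>", line 8, in <module>
NameError: name 'L' is not defined
```

```bash
cat > kin.py <<'E'
from h import *
from scipy.optimize import least_squares
S=np.array([-1,1,-1,1,-1,1,-1])
def fk(q,E):
    T=Ro.identity();p=np.array([0,0,.277])
    for i in range(7):
        T=T*Ro.from_euler('zyzyzyz'[i],q[i]*S[i]);p=p+T.apply(E[i])
    return p,T*Ro.from_euler('z',np.pi/2)
lo=np.array([-3.01,-.46,-1.47,.13,-1,.04,-2.66]);hi=np.array([3.01,2.08,1.51,2.56,4.14,2.09,2.66])
def ik(p,R,L,q0,w=.02):
    def f(q):
        a,b=fk(q,L);return np.r_[(a-p)*10,(R.inv()*b).as_rotvec()*3,w*(q-q0)]
    r=least_squares(f,np.clip(q0,lo+.01,hi-.01),bounds=(lo,hi));return r.x,np.abs(r.fun[:6]).max()
E
cat > fit.py <<'E'
from kin import *
D=[([0.0338,0.6899,-0.1945,1.5662,0.1573,0.9025,-0.2151],[.6244,0,.2306]),([.35,.67,-.69,1.72,.51,.94,1.14],[.5638,-.0179,.2384]),([.33,.51,-.58,2.28,1.58,.4,.02],[.5152,-.0527,.2221]),([.61,1.03,-1.41,2.56,2.07,1.33,-.45],[.5267,-.0177,.1853])]
s,p,R=state();D.append((s['qpos'],p))
E0=np.zeros((7,3));E0[2,2]=.45;E0[4,2]=.4;E0[6,2]=.27
W=np.full((7,3),.1);W[2,2]=W[4,2]=W[6,2]=.01;W[6,:2]=3
g=lambda e:np.concatenate([fk(q,e.reshape(7,3))[0]-x for q,x in D]+[.02*(W*(e.reshape(7,3)-E0)).ravel()])
r=least_squares(g,E0.ravel());L=r.x.reshape(7,3);print(L.round(3),(r.fun[:15]*1000).round(1))
np.save('L.npy',L)
rng=np.random.default_rng(0)
for nm,P,yaw in(('can',(.533,.005,.0227),4),('nest',(.6005,-.1485,.0427),4),('scale',(.509,.379,.061),37)):
    out=[]
    for k in range(40):
        q,e=ik(np.array(P),Rt(yaw,45),L,rng.uniform(lo,hi) if k else s['qpos'],.0005)
        if e<.02: out.append((np.min(np.minimum(q-lo,hi-q)).round(2),q.round(2)))
        if k==0: print(nm,'from cur',e,q.round(2))
    out.sort(key=lambda o:-o[0]);print(nm,len(out));[print(o) for o in out[:5]]
E
python3 fit.py
```

```text
[[-0.084 -0.011  0.186]
 [ 0.038 -0.011  0.002]
 [-0.076 -0.011  0.658]
 [ 0.03  -0.011  0.   ]
 [-0.007 -0.004  0.445]
 [ 0.003 -0.004  0.002]
 [ 0.01   0.001  0.467]] [ 0.  -0.  -0.1 -0.   0.   0.1 -0.  -0.   0.1  0.2  0.2 -0.2 -0.1 -0.2
  0.1]
can from cur 0.04383039553039203 [ 0.63  1.74 -1.47  2.56  2.52  1.83 -0.15]
can 0
nest from cur 2.23219707561756e-07 [ 1.14  1.45 -1.19  2.34  2.61  1.02  0.03]
nest 24
(np.float64(0.22), array([ 1.14,  1.45, -1.19,  2.34,  2.61,  1.02,  0.03]))
(np.float64(0.22), array([ 1.15,  1.47, -1.22,  2.34,  2.58,  1.04,  0.07]))
(np.float64(0.22), array([ 0.98,  1.28, -0.85,  2.34,  2.91,  0.92, -0.41]))
(np.float64(0.22), array([ 0.74,  1.16, -0.47,  2.34,  3.23,  0.94, -0.89]))
(np.float64(0.22), array([ 0.98,  1.28, -0.86,  2.34,  2.9 ,  0.92, -0.4 ]))
scale from cur 5.4248963404779373e-08 [-0.02  1.51 -1.37  2.37  2.44  1.57 -0.26]
scale 22
(np.float64(0.19), array([-0.05,  1.46, -1.28,  2.37,  2.47,  1.51, -0.34]))
(np.float64(0.18), array([-0.25,  1.23, -0.83,  2.38,  2.63,  1.29, -0.79]))
(np.float64(0.18), array([-0.42,  1.15, -0.54,  2.38,  2.76,  1.2 , -1.08]))
(np.float64(0.18), array([-0.43,  1.14, -0.53,  2.38,  2.77,  1.2 , -1.09]))
(np.float64(0.18), array([-0.33,  1.19, -0.69,  2.38,  2.7 ,  1.24, -0.93]))
```

```bash
cat > scan.py <<'E'
from kin import *
L=np.load('L.npy');s,p,R=state()
rng=np.random.default_rng(0);seeds=[np.array(s['qpos'])]+[rng.uniform(lo,hi) for _ in range(8)]
for lean in(35,40,45,50):
  for yaw in(-90,-70,-50,-30,4,30,50,70,90):
    a=np.radians(yaw);t=np.radians(lean);P=np.array([.5215,.003,.034])+.016*np.array([np.sin(t)*np.cos(a),np.sin(t)*np.sin(a),-np.cos(t)])
    b=[]
    for k,q0 in enumerate(seeds):
        q,e=ik(P,Rt(yaw,lean),L,q0,.0005)
        b.append((e>.02,-np.min(np.minimum(q-lo,hi-q)),k,q.round(2)))
    b.sort(key=lambda o:o[:3]);print(lean,yaw,'ok' if not b[0][0] else 'no',round(-b[0][1],2),b[0][3])
E
python3 scan.py
```

```text
35 -90 ok 0.8 [-0.23  1.09 -0.5   1.76  1.08  1.16 -1.44]
35 -70 ok 0.6 [-0.26  1.07 -0.53  1.96  1.35  1.1  -1.46]
35 -50 ok 0.41 [-0.13  1.12 -0.74  2.15  1.69  1.26 -1.45]
35 -30 ok 0.22 [-0.46  1.04 -0.12  2.34  2.25  0.83 -1.78]
35 4 ok 0.08 [ 0.61  1.47 -1.34  2.48  2.28  1.52 -0.31]
35 30 ok 0.2 [ 0.94  1.33 -1.13  2.36  2.38  0.78  0.29]
35 50 ok 0.12 [ 0.9   1.13 -0.76  2.18  2.66  0.16  0.33]
35 70 ok 0.27 [ 0.71  1.03 -0.47  1.99 -0.73  0.31 -2.34]
35 90 ok 0.23 [ 0.62  1.05 -0.41  1.8  -0.39  0.6  -2.43]
40 -90 ok 0.84 [-0.3   1.12 -0.47  1.72  1.06  1.23 -1.46]
40 -70 ok 0.62 [-0.33  1.1  -0.5   1.94  1.34  1.17 -1.51]
40 -50 ok 0.41 [-0.22  1.16 -0.7   2.15  1.68  1.34 -1.55]
40 -30 ok 0.19 [-0.56  1.11 -0.09  2.37  2.24  0.95 -1.91]
40 4 ok 0.03 [ 0.58  1.56 -1.32  2.53  2.43  1.65 -0.35]
40 30 ok 0.17 [ 1.02  1.39 -1.11  2.39  2.56  0.78  0.25]
40 50 ok 0.11 [ 1.02  1.21 -0.83  2.19  2.7   0.15  0.41]
40 70 ok 0.29 [ 0.8   1.09 -0.53  1.97 -0.71  0.35 -2.29]
40 90 ok 0.26 [ 0.69  1.1  -0.45  1.75 -0.37  0.67 -2.4 ]
45 -90 ok 0.79 [-0.36  1.16 -0.44  1.68  1.05  1.3  -
[... 293 characters left out ...]
24]
45 50 ok 0.08 [ 1.13  1.29 -0.88  2.18  2.7   0.12  0.52]
45 70 ok 0.33 [ 0.89  1.15 -0.56  1.94 -0.67  0.41 -2.26]
45 90 ok 0.34 [ 0.73  1.15 -0.45  1.71 -0.41  0.75 -2.32]
50 -90 ok 0.84 [-0.91  1.24  0.45  1.65  0.32  0.88 -0.91]
50 -70 ok 0.68 [-0.47  1.19 -0.45  1.88  1.3   1.3  -1.58]
50 -50 ok 0.43 [-0.42  1.24 -0.58  2.13  1.65  1.43 -1.71]
50 -30 ok 0.18 [-0.21  1.43 -0.87  2.38  1.98  1.87 -1.62]
50 4 no 0.0 [-1.22  2.08  1.51  2.56  3.57  1.54  2.66]
50 30 ok 0.15 [ 1.19  1.54 -1.05  2.41  2.88  0.72  0.25]
50 50 ok 0.03 [ 1.23  1.37 -0.91  2.16  2.66  0.07  0.66]
50 70 ok 0.36 [ 0.96  1.21 -0.59  1.91 -0.64  0.47 -2.23]
50 90 ok 0.4 [ 0.76  1.2  -0.45  1.66 -0.45  0.84 -2.26]
```

```bash

python3 -m jog '[{"rot":[0,0,0],"slide":[-20,10,-20],"hand":1},{"rot":[6,0,6],"slide":[0,10,-10],"hand":1},{"rot":[6,0,6],"slide":[0,10,-10],"hand":1},{"rot":[6,0,6],"slide":[0,0,-10],"hand":1},{"rot":[6,0,6],"slide":[0,0,-5],"hand":1}]'
python3 -c "
from h import *
go((0.4833,0.0485,0.0934),-50)"
python3 -m jog '[{"rot":[6,0,6],"slide":[0,0,0],"hand":1},{"rot":[6,0,6],"slide":[0,0,0],"hand":1}]'
python3 -c "
from h import *
go((0.4833,0.0485,0.0934),-50)"
```

```text
time_s: 3.52
tool_pos: [0.5246, 0.0289, 0.1823]
orientation: [0.664, 2.33, -0.288]
contact_force: [0.5, 0.2, -0.2]
grip_width: 1.0
t 3.525 p [0.5246 0.0289 0.1823] slide [93.5 -3.5 35.3] rot [11.3 -2.5 13.7] gw 1.0 F [ 0.5  0.2 -0.2] q [ 0.18  1.12 -1.44  2.39  1.63  1.84 -1.14]
time_s: 3.78
tool_pos: [0.5243, 0.0302, 0.1825]
orientation: [1.01, 2.222, -0.443]
contact_force: [1.4, 0.4, -0.5]
grip_width: 1.0
t 3.775 p [0.5243 0.0302 0.1825] slide [ 90.7 -16.2  38.3] rot [-1.3 -2.1  1.7] gw 1.0 F [ 1.4  0.4 -0.5] q [ 0.11  1.13 -1.38  2.2   1.48  1.9  -1.29]
```

```bash

python3 -m jog '[{"rot":[0,-1,1],"slide":[32,-6,13],"hand":1},{"rot":[-1,-1,1],"slide":[32,-6,13],"hand":1},{"rot":[0,0,0],"slide":[28,-4,12],"hand":1}]'
python3 -c "
from h import *
go((0.5288,-0.0057,0.0227),-50)
f=grab('wrist','w1.png');P=cloud(f)
m=(P[...,2]>.068)&(P[...,2]<.088)&(abs(P[...,0]-.52)<.06)&(abs(P[...,1])<.06);Q=P[m]*1000
print(len(Q),cv2.minEnclosingCircle(Q[:,:2].astype(np.float32)),Q.mean(0),Q.min(0),Q.max(0))
"
```

```text
time_s: 4.15
tool_pos: [0.4864, 0.0516, 0.0907]
orientation: [1.036, 2.161, -0.419]
contact_force: [0.1, 0.1, 0.9]
grip_width: 1.0
t 4.15 p [0.4864 0.0516 0.0907] slide [-2.3 -3.7 98.5] rot [-0.4  0.  -1.1] gw 1.0 F [0.1 0.1 0.9] q [-0.05  1.32 -1.25  2.31  1.55  1.95 -1.65]
3252 ((522.6345825195312, 3.3172647953033447), 31.777511596679688) [516.90365847  10.26837713  76.26523047] [491.87848383 -28.31531149  68.00085714] [553.73343677  33.93109533  79.58272906]
```

View pics/w1.png

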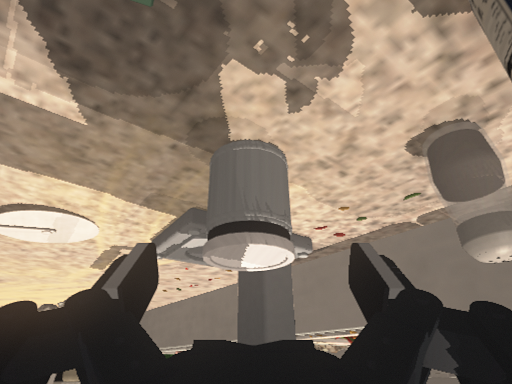

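The wrist view is upside down, with the canister at (250,205), between the open fingers at x ≈ 150 and 360, so it is lined up. Going in and closing.

```bash

python3 -m jog '[{"rot":[0,0,-1],"slide":[-1,-2,20],"hand":1},{"rot":[0,0,0],"slide":[-1,-2,20],"hand":1},{"rot":[0,0,0],"slide":[0,0,20],"hand":1},{"rot":[0,0,0],"slide":[0,0,20],"hand":1},{"rot":[0,0,0],"slide":[0,0,12],"hand":1}]'
python3 -c "
from h import *
go((0.5293,-0.0057,0.0227),-50)"
```

```text
time_s: 4.82
tool_pos: [0.5258, -0.0027, 0.0225]
orientation: [1.015, 2.177, -0.432]
contact_force: [-0.7, 0.1, -0.1]
grip_width: 1.0
t 4.825 p [ 0.5258 -0.0027  0.0225] slide [-3.4  0.8  3.1] rot [-0.6 -0.1  0.2] gw 1.0 F [-0.7  0.1 -0.1] q [ 0.08  1.43 -1.13  2.26  1.8   1.92 -1.49]
```

Fine as is, so I'll close with no motion.

```bash

python3 -m jog '[{"rot":[0,0,0],"slide":[-2,0,2],"hand":1},{"rot":[0,0,0],"slide":[0,0,0],"hand":-1},{"rot":[0,0,0],"slide":[0,0,0],"hand":-1},{"rot":[0,0,0],"slide":[0,0,0],"hand":-1},{"rot":[0,0,0],"slide":[0,0,0],"hand":-1}]'
python3 -m jog '[{"rot":[0,0,0],"slide":[0,0,0],"hand":-1},{"rot":[0,0,0],"slide":[0,0,0],"hand":-1}]'
python3 -c "
from h import *
go((0.5293,-0.0057,0.0227),-50);grab('side')"
```

```text
time_s: 5.45
tool_pos: [0.5279, -0.0039, 0.0237]
orientation: [1.015, 2.177, -0.43]
contact_force: [0.1, -0.8, -2.5]
grip_width: 0.686
time_s: 5.7
tool_pos: [0.5279, -0.0039, 0.0237]
orientation: [1.015, 2.177, -0.43]
contact_force: [0.2, -0.0, -1.7]
grip_width: 0.681
t 5.7 p [ 0.5279 -0.0039  0.0237] slide [-0.9 -0.1  2.3] rot [-0.5 -0.2  0.2] gw 0.681 F [ 0.2 -0.  -1.7] q [ 0.09  1.42 -1.13  2.26  1.8   1.92 -1.48]
```

```bash
cat >> h.py <<'E'
def graspdef():
    s,p,R=state();np.savez('g.npz',R=R.as_matrix(),off=R.inv().apply(np.array([.522,.003,0])-p))
def go2(axis,dyaw,fw=0):   # axis: wanted centre of canister underside
    g=np.load('g.npz');s,p,R=state();G=Ro.from_euler('z',dyaw,degrees=True)*Ro.from_matrix(g['R'])
    T=np.array(axis)-G.apply(g['off'])
    r=np.degrees((R.inv()*G).as_rotvec());tilt=np.degrees(np.arccos((R*Ro.from_matrix(g['R']).inv()).as_matrix()[2,2]))
    print('t',s['time_s'],'axis now',(p+R.apply(g['off'])).round(4),'slide',(R.inv().apply(T-p)*1000).round(1),'rot',r.round(1),'tilt',tilt.round(2),'gw',round(s['grip_width'],3),'F',np.round(s['contact_force'],1),'q',np.round(s['qpos'],2))
E
python3 -c "
from h import *
graspdef();print(np.load('g.npz')['off'])"
python3 -m jog '[{"rot":[0,0,0],"slide":[-8,0,-8],"hand":-1},{"rot":[0,0,0],"slide":[-12,0,-12],"hand":-1},{"rot":[0,0,0],"slide":[-12,0,-12],"hand":-1},{"rot":[0,0,0],"slide":[0,0,0],"hand":-1}]'
python3 -c "
from h import *
go2((.545,-.07,.045),5)
f=grab('side','s2.png')"
```

```text
[0.02313522 0.0001194  0.01040381]
time_s: 6.25
tool_pos: [0.5281, -0.0028, 0.0723]
orientation: [1.015, 2.179, -0.427]
contact_force: [0.4, 0.5, -3.7]
grip_width: 0.684
t 6.25 axis now [0.5222 0.0041 0.0486] slide [-48.1 -29.2  52.9] rot [-3.4 -0.2 -3.5] tilt 0.14 gw 0.684 F [ 0.4  0.5 -3.7] q [ 0.1   1.33 -1.19  2.28  1.71  1.9  -1.45]
```

View pics/s2.png

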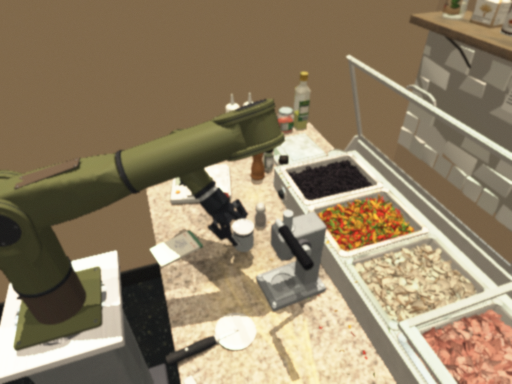

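The canister is held upright at (241,237), lifted, with the jar and mill untouched. On to the waypoint in front of the press.

```bash

python3 -m jog '[{"rot":[-0.7,0,-0.7],"slide":[-9,-5.8,10.6],"hand":-1},{"rot":[-0.7,0,-0.7],"slide":[-9.5,-5.8,10.6],"hand":-1},{"rot":[-0.7,0,-0.7],"slide":[-9.5,-5.8,10.6],"hand":-1},{"rot":[-0.7,0,-0.7],"slide":[-9.5,-5.8,10.6],"hand":-1},{"rot":[-0.7,0,-0.7],"slide":[-9.5,-5.8,10.6],"hand":-1}]'
python3 -c "
from h import *
go2((.567,-.11,.045),20)
go2((.5892,-.1493,.045),38)"
```

```text
time_s: 6.92
tool_pos: [0.5529, -0.0815, 0.0645]
orientation: [0.909, 2.22, -0.393]
contact_force: [0.2, -0.1, -4.0]
grip_width: 0.682
t 6.925 axis now [ 0.5462 -0.0752  0.0409] slide [-30.5  -7.9  24.4] rot [-10.6  -0.4 -10.2] tilt 0.44 gw 0.682 F [ 0.2 -0.1 -4. ] q [ 0.29  1.32 -1.13  2.33  1.93  1.83 -1.25]
t 6.925 axis now [ 0.5462 -0.0752  0.0409] slide [-60.5 -17.5  54.3] rot [-23.3  -0.6 -23. ] tilt 0.44 gw 0.682 F [ 0.2 -0.1 -4. ] q [ 0.29  1.32 -1.13  2.33  1.93  1.83 -1.25]
```

```bash

python3 -m jog '[{"rot":[-3.5,-0.1,-3.4],"slide":[-10,-2.6,8],"hand":-1},{"rot":[-3.5,-0.1,-3.4],"slide":[-10,-2.6,8],"hand":-1},{"rot":[-3.5,-0.1,-3.4],"slide":[-10,-2.6,8],"hand":-1}]'
python3 -c "
from h import *
go2((.5892,-.1493,.045),38)"
```

```text
time_s: 7.3
tool_pos: [0.5755, -0.1171, 0.0662]
orientation: [0.605, 2.302, -0.272]
contact_force: [-0.6, -0.1, -3.3]
grip_width: 0.682
t 7.3 axis now [ 0.5674 -0.1128  0.0425] slide [-27.6 -18.3  24.1] rot [-12.8  -0.5 -12.2] tilt 0.58 gw 0.682 F [-0.6 -0.1 -3.3] q [ 0.47  1.29 -1.07  2.41  2.21  1.67 -0.97]
```

```bash

python3 -m jog '[{"rot":[-3.2,-0.1,-3],"slide":[-7,-4.5,6],"hand":-1},{"rot":[-3.2,-0.1,-3],"slide":[-7,-4.5,6],"hand":-1},{"rot":[-3.2,-0.1,-3],"slide":[-7,-4.5,6],"hand":-1},{"rot":[-3.2,-0.1,-3],"slide":[-7,-4.5,6],"hand":-1}]'
python3 - <<'E'
from h import *
go2((.5892,-.1493,.035),38)
for n in('side','scene'):
    f=grab(n)
    for z in(.025,):
        pr=lambda X:(lambda c:(f['K']@c)[:2]/c[2])(f['R']@np.array(X)+f['t'])
    u,v=pr((.589,-.149,.03)).astype(int)
    im=cv2.resize(f['color'][v-75:v+75,u-100:u+100,::-1],(800,600),interpolation=cv2.INTER_CUBIC);print(n,u,v)
    cv2.imwrite(f'pics/n_{n}.png',im)
a=cv2.imread('pics/n_side.png');b=cv2.imread('pics/n_scene.png')
cv2.imwrite('pics/n.png',np.vstack([a[150:450],b[150:450]]))
f=grab('wrist','w2.png')
E
```

```text
time_s: 7.8
tool_pos: [0.597, -0.1564, 0.0646]
orientation: [0.238, 2.36, -0.12]
contact_force: [0.6, -0.3, -2.8]
grip_width: 0.687
t 7.8 axis now [ 0.5878 -0.1547  0.041 ] slide [4.1 5.5 4.2] rot [-0.1 -0.6  0.5] tilt 0.73 gw 0.687 F [ 0.6 -0.3 -2.8] q [ 0.72  1.25 -1.    2.38  2.53  1.3  -0.6 ]
side 282 281
scene 296 246
```

View pics/n.png

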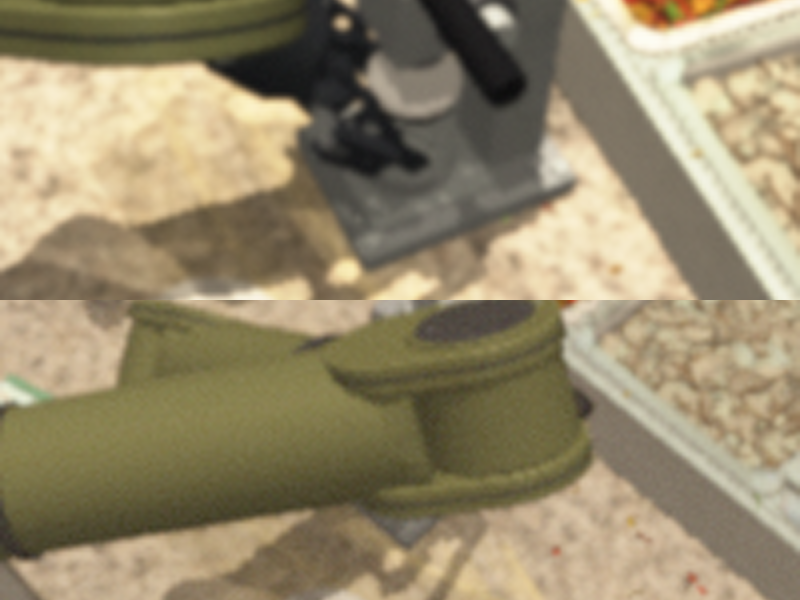

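View pics/w2.png

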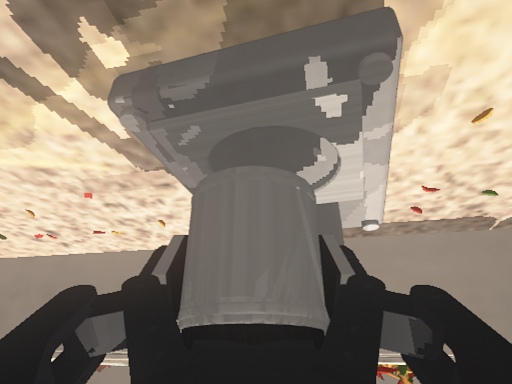

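The wrist view (upside down) shows the nest hole as an ellipse from (208,155) to (340,158), front edge (272,127). The canister's lower rim runs from (192,187) to (318,190), nearest point (253,167). It still has to shift sideways, so I'll cast rays.

```bash
python3 - <<'E'
from h import *
f=np.load('wrist.npz')
def fitc(uv,z,r):
    P=np.array([ray(f,p,z)[:2] for p in uv]);print((P*1000).round(1).tolist())
    s=least_squares(lambda c:np.linalg.norm(P-c,axis=1)-r,P.mean(0)+[0.02,0]);return s.x,s.fun
from scipy.optimize import least_squares
print('nest',fitc([(208,155),(340,158),(272,127),(226,136),(318,138)],.025,.034))
print('can',fitc([(191,187),(318,190),(253,167),(205,177),(300,174)],.041,.030))
g=cv2.cvtColor(f['color'],cv2.COLOR_RGB2GRAY);
for v in(135,145,155):print(v,g[v,195:350:5].tolist())
E
```

```text
[[572.7, -177.2], [587.4, -113.8], [558.1, -142.9], [560.2, -164.3], [569.5, -123.7]]
nest (array([ 0.59127675, -0.14870051]), array([ 4.57293836e-05,  1.09424308e-03, -2.77480489e-04,  7.78811980e-04,
       -8.65651074e-04]))
[[575.1, -185.2], [589.0, -125.8], [563.6, -152.2], [567.6, -175.4], [572.9, -133.0]]
can (array([ 0.59148541, -0.15738423]), array([ 2.26959368e-03,  1.67541827e-03, -1.63660239e-03, -9.37398528e-05,
        6.63689362e-04]))
135 [105, 104, 102, 104, 104, 106, 104, 89, 86, 87, 87, 87, 88, 89, 88, 87, 87, 89, 88, 88, 88, 88, 90, 89, 92, 102, 106, 106, 106, 103, 105]
145 [101, 101, 102, 101, 90, 89, 90, 89, 87, 86, 86, 86, 88, 88, 88, 89, 89, 89, 90, 90, 90, 90, 89, 91, 90, 146, 170, 171, 195, 199, 202]
155 [105, 106, 105, 89, 90, 89, 89, 88, 88, 89, 88, 88, 88, 88, 89, 88, 90, 89, 89, 91, 91, 91, 91, 92, 117, 201, 172, 171, 171, 192, 200]
```

```bash

python3 -m jog '[{"rot":[0,-0.6,0.5],"slide":[3,4,2],"hand":-1},{"rot":[0,0,0],"slide":[2,3.5,2],"hand":-1},{"rot":[0,0,0],"slide":[0,0,0],"hand":-1}]'
python3 - <<'E'
from h import *
go2((.590,-.149,.035),38)
f=grab('wrist');cv2.imwrite('pics/w3.png',cv2.resize(f['color'][100:260,150:370,::-1],(770,560),interpolation=cv2.INTER_CUBIC))
E
```

```text
time_s: 8.32
tool_pos: [0.597, -0.1471, 0.057]
orientation: [0.254, 2.349, -0.117]
contact_force: [-0.2, 0.4, -2.7]
grip_width: 0.681
t 8.325 axis now [ 0.5881 -0.1453  0.0333] slide [-3.1 -3.2  0.7] rot [-0.2 -0.  -0.2] tilt 0.03 gw 0.681 F [-0.2  0.4 -2.7] q [ 0.7   1.28 -1.    2.39  2.54  1.35 -0.63]
```

View pics/w3.png

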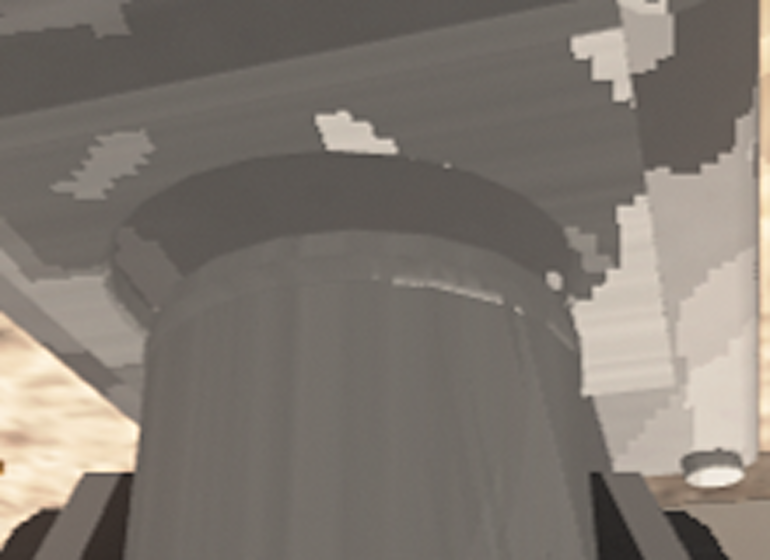

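The hole's edges are at full-image (181,177) left, (316,177) right and (247,143) front. The canister's rim is at (193,191), (314,195), front (250,166). It has gone slightly too far sideways, so I'll cast rays again.

```bash
python3 - <<'E'
from h import *
from scipy.optimize import least_squares
f=np.load('wrist.npz')
c=lambda L:[(150+x/3.5,100+y/3.5) for x,y in L]
def fitc(uv,z,r):
    P=np.array([ray(f,p,z)[:2] for p in uv])
    s=least_squares(lambda c:np.linalg.norm(P-c,axis=1)-r,P.mean(0)+[0.02,0]);return (s.x*1000).round(1),(s.fun*1000).round(1)
print('nest',fitc(c([(107,270),(120,235),(200,175),(340,151),(445,168),(520,205),(565,245)]),.025,.034))
print('can',fitc(c([(150,325),(185,280),(260,242),(350,230),(450,245),(530,280),(577,345)]),.0333,.030))
E
```

```text
nest (array([ 591.4, -148.5]), array([-0. , -0.5,  0. ,  0.6,  0.1, -0.7,  0. ]))
can (array([ 593. , -145.5]), array([ 0.4, -0.4,  0.5,  0.7, -0.4, -0.9,  1.2]))
```

```bash

python3 -m jog '[{"rot":[-0.2,0,-0.2],"slide":[0,-3.5,0],"hand":-1},{"rot":[0,0,0],"slide":[2.5,0,2.5],"hand":-1},{"rot":[0,0,0],"slide":[2.5,0,2.5],"hand":-1},{"rot":[0,0,0],"slide":[0,0,0],"hand":-1}]'
python3 -c "
from h import *
go2((.590,-.149,.020),38)"
python3 -m jog '[{"rot":[0,0,0],"slide":[1.5,0,1.5],"hand":-1},{"rot":[0,0,0],"slide":[0,0,0],"hand":-1}]'
python3 -c "
from h import *
go2((.590,-.149,.020),38)
f=grab('wrist');cv2.imwrite('pics/w4.png',cv2.resize(f['color'][100:260,150:370,::-1],(770,560),interpolation=cv2.INTER_CUBIC))"
```

```text
time_s: 8.88
tool_pos: [0.5962, -0.1509, 0.0497]
orientation: [0.247, 2.349, -0.115]
contact_force: [0.1, 0.2, -3.1]
grip_width: 0.684
t 8.875 axis now [ 0.5873 -0.1491  0.026 ] slide [2.4 0.7 6.1] rot [-0. -0.  0.] tilt 0.04 gw 0.684 F [ 0.1  0.2 -3.1] q [ 0.71  1.29 -0.99  2.38  2.57  1.35 -0.62]
time_s: 9.12
tool_pos: [0.5963, -0.151, 0.0474]
orientation: [0.247, 2.349, -0.115]
contact_force: [0.3, 0.0, -1.9]
grip_width: 0.685
t 9.125 axis now [ 0.5874 -0.1492  0.0238] slide [0.8 0.8 4.4] rot [-0.1 -0.   0. ] tilt 0.04 gw 0.685 F [ 0.3  0.  -1.9] q [ 0.71  1.3  -0.99  2.38  2.57  1.35 -0.62]
```

View pics/w4.png

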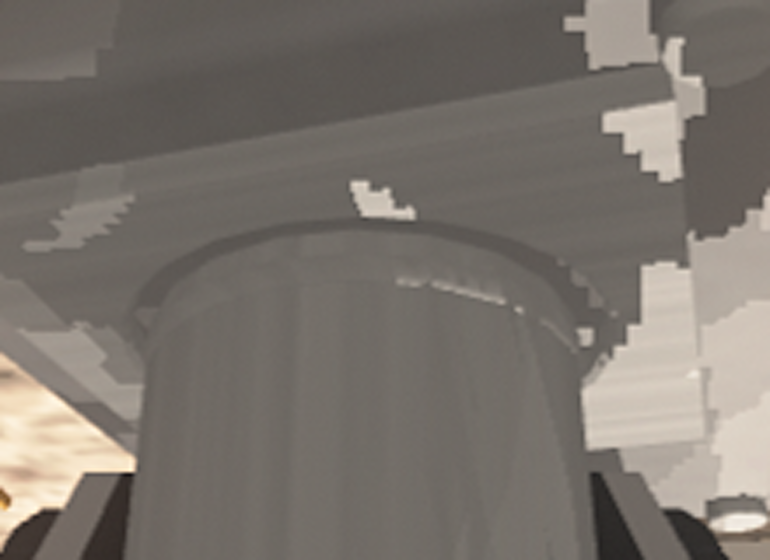

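The canister's lower edge is inside the rim: gap left of (140,330), right at (600,340), front at (370,225). Lowering the last few mm.

```bash

python3 -m jog '[{"rot":[0,0,0],"slide":[1.2,0.5,1.6],"hand":-1},{"rot":[0,0,0],"slide":[1.3,0,1.5],"hand":-1},{"rot":[0,0,0],"slide":[0,0,0],"hand":-1}]'
python3 -c "
from h import *
go2((.590,-.149,.020),38)"
python3 -m jog '[{"rot":[0,0,0],"slide":[0.7,0,0.7],"hand":-1},{"rot":[0,0,0],"slide":[0,0,0],"hand":-1}]'
python3 -c "
from h import *
go2((.590,-.149,.020),38)"
```

```text
time_s: 9.55
tool_pos: [0.5971, -0.1506, 0.0438]
orientation: [0.247, 2.348, -0.115]
contact_force: [0.1, -0.1, -0.5]
grip_width: 0.684
t 9.55 axis now [ 0.5882 -0.1487  0.0201] slide [-1.2  0.1  1.3] rot [-0.   0.1  0. ] tilt 0.07 gw 0.684 F [ 0.1 -0.1 -0.5] q [ 0.71  1.31 -0.98  2.38  2.58  1.36 -0.62]
time_s: 9.8
tool_pos: [0.5972, -0.1505, 0.0438]
orientation: [0.246, 2.346, -0.115]
contact_force: [-0.1, -0.0, -2.5]
grip_width: 0.684
t 9.8 axis now [ 0.5884 -0.1487  0.02  ] slide [-1.1  0.1  1.2] rot [-0.   0.2  0. ] tilt 0.17 gw 0.684 F [-0.1 -0.  -2.5] q [ 0.71  1.31 -0.98  2.38  2.58  1.36 -0.62]
```

```bash

python3 -m jog '[{"rot":[0,0,0],"slide":[0,0,0],"hand":1},{"rot":[0,0,0],"slide":[0,0,0],"hand":1},{"rot":[0,0,0],"slide":[0,0,0],"hand":1},{"rot":[0,0,0],"slide":[0,0,0],"hand":1}]'
python3 -c "
from kin import *
go2((.590,-.149,.020),38)
L=np.load('L.npy');s,p,R=state();q0=np.array(s['qpos'])
a,b=fk(q0,L);print('model err',(a-p)*1000,np.degrees((b.inv()*R).as_rotvec()))
d=p-a
for yawd in(0,-15,15):
  q=q0
  for k in range(1,6):
    q,e=ik(p-d+R.apply([0,0,-.015*k]),Ro.from_euler('z',yawd*k/5,degrees=True)*R,L,q,.05);print(yawd,k,round(e,3),q.round(2))
"
```

```text
time_s: 10.3
tool_pos: [0.5987, -0.1503, 0.0448]
orientation: [0.246, 2.343, -0.115]
contact_force: [-0.2, 0.4, 0.0]
grip_width: 0.996
t 10.3 axis now [ 0.59   -0.1485  0.0211] slide [ 0.6 -0.5  1. ] rot [ 0.   0.4 -0. ] tilt 0.36 gw 0.996 F [-0.2  0.4  0. ] q [ 0.71  1.31 -0.98  2.38  2.58  1.36 -0.62]
model err [18.22991593  3.98768707 14.4046871 ] [ 1.82881894e-14 -3.45885322e-14 -1.51076347e-14]
0 1 0.0 [ 0.7   1.29 -0.99  2.41  2.56  1.38 -0.64]
0 2 0.0 [ 0.69  1.27 -1.01  2.44  2.55  1.4  -0.66]
0 3 0.0 [ 0.68  1.26 -1.02  2.47  2.52  1.42 -0.68]
0 4 0.0 [ 0.67  1.24 -1.03  2.49  2.5   1.44 -0.7 ]
0 5 0.0 [ 0.66  1.22 -1.05  2.52  2.47  1.46 -0.73]
-15 1 0.0 [ 0.65  1.3  -1.01  2.41  2.51  1.45 -0.69]
-15 2 0.0 [ 0.59  1.29 -1.04  2.43  2.43  1.52 -0.77]
-15 3 0.0 [ 0.53  1.27 -1.07  2.44  2.34  1.59 -0.84]
-15 4 0.0 [ 0.47  1.26 -1.1   2.45  2.24  1.65 -0.92]
-15 5 0.0 [ 0.42  1.24 -1.13  2.46  2.15  1.69 -1.  ]
15 1 0.0 [ 0.75  1.28 -0.98  2.41  2.62  1.31 -0.59]
15 2 0.0 [ 0.8   1.26 -0.97  2.43  2.66  1.25 -0.55]
15 3 0.0 [ 0.85  1.23 -0.96  2.45  2.7   1.17 -0.51]
15 4 0.0 [ 0.91  1.2  -0.96  2.46  2.73  1.09 -0.48]
15 5 0.0 [ 0.97  1.16 -0.95  2.47  2.77  1.   -0.44]
```

```bash

python3 -m jog '[{"rot":[0,0,0],"slide":[0,0,-8],"hand":1},{"rot":[0,0,0],"slide":[0,0,-14],"hand":1},{"rot":[0,0,0],"slide":[0,0,-16],"hand":1},{"rot":[0,0,0],"slide":[0,0,-16],"hand":1},{"rot":[0,0,0],"slide":[0,0,-16],"hand":1}]'
python3 - <<'E'
from kin import *
go2((.590,-.149,.020),38)
f=grab('wrist');P=cloud(f)
m=(P[...,2]>.05)&(P[...,2]<.11)&(abs(P[...,0]-.585)<.05)&(abs(P[...,1]+.149)<.05);Q=P[m]
for z0,z1 in((.05,.07),(.088,.1),(.09,.11)):
    q=Q[(Q[:,2]>z0)&(Q[:,2]<z1)]
    if len(q)>20:
        s=least_squares(lambda c:np.linalg.norm(q[:,:2]-c[:2],axis=1)-(.030 if z1<.08 else .031),[.59,-.149],loss='soft_l1',f_scale=.001);print(z0,len(q),s.x.round(4),q[:,2].max().round(4),np.percentile(q[:,2],98).round(4))
L=np.load('L.npy');s,p,R=state();q0=np.array(s['qpos']);a,b=fk(q0,L);d=p-a
e=np.eye(3)
for sgn in(1,-1):
    q=q0;ya=R.as_matrix()
    # target: tool z down, tool x = sgn*(-press y)
    an=np.radians(4);y=np.array([np.cos(an),np.sin(an),0])*(-1 if sgn>0 else 1)
    z=np.array([0,0,-1.]);G=Ro.from_matrix(np.stack([np.cross(y,z),y,z],1))
    rv=(R.inv()*G).as_rotvec();tgt=np.array([.543,-.285,.40])
    for k in range(1,13):
        q,er=ik(p-d+(tgt-p)*k/12,R*Ro.from_rotvec(rv*k/12),L,q,.05)
        if k%3==0:print(sgn,k,round(er,3),q.round(2))
    print(np.degrees(rv).round(0))
    for tgt2 in((.543,-.285,.308),(.469,-.29,.165)):
        q,er=ik(np.array(tgt2)-d,G,L,q,.05);print(er.round(3),q.round(2))
E
```

```text
time_s: 10.92
tool_pos: [0.5468, -0.1385, 0.0974]
orientation: [0.245, 2.343, -0.114]
contact_force: [0.4, 0.7, 0.8]
grip_width: 0.999
t 10.925 axis now [ 0.5381 -0.1367  0.0737] slide [ 0.4 -0.7 75.9] rot [0.1 0.4 0. ] tilt 0.37 gw 0.999 F [0.4 0.7 0.8] q [ 0.69  1.22 -1.05  2.56  2.48  1.47 -0.72]
0.05 2673 [ 0.5897 -0.1484] 0.07 0.0696
0.088 3805 [ 0.59   -0.1484] 0.0993 0.099
0.09 3504 [ 0.5897 -0.1484] 0.0993 0.099
1 3 0.001 [ 1.03  0.75 -0.84  2.33  2.55  0.41 -0.15]
1 6 0.001 [ 1.37  0.82 -1.41  2.01  1.02  0.74  1.82]
1 9 0.0 [ 1.27  0.81 -1.47  1.68  0.78  1.2   2.48]
1 12 0.391 [ 1.01  0.8  -1.47  1.47  0.88  1.62  2.66]
[ -42.   31. -100.]
0.24 [ 1.05  0.9  -1.47  1.58  0.96  1.52  2.66]
0.06 [ 1.2   1.05 -1.47  1.8   1.1   1.38  2.66]
-1 3 0.001 [ 0.83  0.86 -1.18  2.35  1.95  1.02 -0.67]
-1 6 0.001 [ 0.97  0.7  -1.25  2.06  1.31  0.93 -0.3 ]
-1 9 0.0 [ 1.03  0.69 -1.29  1.72  0.9   1.19 -0.11]
-1 12 0.0 [ 1.    0.73 -1.23  1.36  0.68  1.51 -0.1 ]
[29. 39. 70.]
0.0 [ 1.    0.81 -1.2   1.48  0.76  1.37 -0.17]
0.001 [ 1.1   0.9  -1.15  1.75  0.91  1.13 -0.28]
```

The canister is seated at (0.5897, -0.1484) with the lid top at 99 mm, still proud. Next I move away left and up, then turn to vertical for the lever.

```bash

python3 -m jog '[{"rot":[0,0,0],"slide":[0,25,-5],"hand":1},{"rot":[0,0,0],"slide":[-20,25,-25],"hand":1},{"rot":[0,0,0],"slide":[-33,10,-35],"hand":1},{"rot":[0,0,0],"slide":[-35,0,-37],"hand":1},{"rot":[0,0,0],"slide":[-35,0,-37],"hand":1}]'
python3 -m jog '[{"rot":[0,0,0],"slide":[-35,0,-35],"hand":1},{"rot":[0,0,0],"slide":[-35,0,-35],"hand":1},{"rot":[3.2,4.3,7.7],"slide":[0,0,0],"hand":1},{"rot":[3.2,4.3,7.7],"slide":[0,0,0],"hand":1},{"rot":[3.2,4.3,7.7],"slide":[0,0,0],"hand":1}]'
cat >> h.py <<'E'
def Gl(yaw=4,pitch=0):
    a=np.radians(yaw);h=np.array([np.cos(a),np.sin(a),0]);x=np.array([-np.sin(a),np.cos(a),0])
    t=np.radians(pitch);z=np.array([0,0,-1.])*np.cos(t)+h*np.sin(t);return Ro.from_matrix(np.stack([x,np.cross(z,x),z],1))
def go3(T,pitch=0):
    s,p,R=state();G=Gl(4,pitch)
    print('t',s['time_s'],'p',p.round(4),'slide',(R.inv().apply(np.array(T)-p)*1000).round(1),'rot',np.degrees((R.inv()*G).as_rotvec()).round(1),'gw',round(s['grip_width'],3),'F',np.round(s['contact_force'],1),'q',np.round(s['qpos'],2))
E
python3 -c "
from h import *
go3((.543,-.288,.42))"
```

```text
time_s: 11.6
tool_pos: [0.5484, -0.0729, 0.2819]
orientation: [0.238, 2.358, -0.114]
contact_force: [0.4, -1.7, -0.1]
grip_width: 1.003
time_s: 12.22
tool_pos: [0.5428, -0.0728, 0.3883]
orientation: [0.848, 2.465, -0.11]
contact_force: [0.6, -0.4, 0.1]
grip_width: 1.002
t 12.225 p [ 0.5428 -0.0728  0.3883] slide [-134.5 -169.2   24.3] rot [17.8 26.3 46.8] gw 1.002 F [ 0.6 -0.4  0.1] q [ 0.78  0.47 -1.35  2.01  1.15  1.02 -0.22]
```

```bash

python3 -m jog '[{"rot":[3,4.4,7.8],"slide":[0,0,-5],"hand":1},{"rot":[3,4.4,7.8],"slide":[0,0,-5],"hand":1},{"rot":[3,4.4,7.8],"slide":[0,0,-5],"hand":1},{"rot":[3,4.4,7.8],"slide":[0,0,-5],"hand":1},{"rot":[3,4.4,7.8],"slide":[0,0,-5],"hand":1}]'
python3 -c "
from h import *
go3((.543,-.288,.42))"
```

```text
time_s: 12.85
tool_pos: [0.5287, -0.0647, 0.4115]
orientation: [1.947, 2.37, -0.04]
contact_force: [-0.5, -0.3, 0.7]
grip_width: 1.0
t 12.85 p [ 0.5287 -0.0647  0.4115] slide [-221.9  -29.3    7. ] rot [1.8 4.1 7.2] gw 1.0 F [-0.5 -0.3  0.7] q [ 0.69  0.57 -1.23  1.57  0.62  1.39 -0.41]
```

```bash

python3 -m jog '[{"rot":[1.8,4,7],"slide":[-30,0,-15],"hand":1},{"rot":[0,0,0],"slide":[-48,0,0],"hand":1},{"rot":[0,0,0],"slide":[-48,0,0],"hand":1},{"rot":[0,0,0],"slide":[-48,0,0],"hand":1},{"rot":[0,0,0],"slide":[-45,0,0],"hand":1}]'
python3 - <<'E'
from h import *
go3((.543,-.288,.308))
f=grab('wrist','w5.png');P=cloud(f);C=f['color'].astype(int).sum(-1)
for n in('wrist','side'):
    f=grab(n);P=cloud(f)
    m=(P[...,2]>.328)&(P[...,2]<.345)&(abs(P[...,0]-.545)<.03)&(P[...,1]<-.225)&(P[...,1]>-.345);Q=P[m]*1000
    if len(Q)>9:print(n,len(Q),Q.mean(0).round(1),Q.min(0).round(1),Q.max(0).round(1),cv2.fitLine(Q[:,:2].astype(np.float32),cv2.DIST_L2,0,.01,.01).ravel())
E
```

```text
time_s: 13.48
tool_pos: [0.5444, -0.2817, 0.429]
orientation: [-2.124, -2.308, 0.013]
contact_force: [0.2, 0.9, 1.0]
grip_width: 1.007
t 13.475 p [ 0.5444 -0.2817  0.429 ] slide [ -5.9  -0.7 121. ] rot [-0.5  0.1  0.8] gw 1.007 F [0.2 0.9 1. ] q [ 0.93  0.71 -1.18  1.24  0.65  1.59 -0.05]
wrist 3995 [ 545.4 -277.4  336. ] [ 531.3 -337.2  328. ] [ 560.5 -225.   340.1] [ 7.9539426e-02 -9.9683172e-01  5.4535883e+02 -2.7744888e+02]
side 516 [ 542.7 -287.7  335.9] [ 530.3 -337.4  328. ] [ 558.2 -227.9  340.9] [ 8.5822217e-02 -9.9631047e-01  5.4268225e+02 -2.8768820e+02]
```

View pics/w5.png

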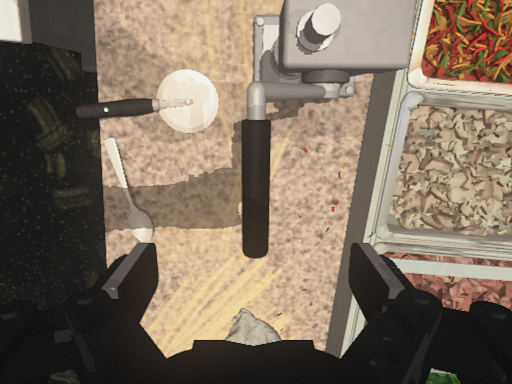

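The black grip runs vertically in the image from (256,120) to (256,255), centred between the fingers. Going down onto it.

```bash

python3 -m jog '[{"rot":[0,0,0.8],"slide":[-3,0,30],"hand":1},{"rot":[0,0,0],"slide":[0,0,30],"hand":1},{"rot":[0,0,0],"slide":[0,0,30],"hand":1},{"rot":[0,0,0],"slide":[0,0,20],"hand":1},{"rot":[0,0,0],"slide":[0,0,9],"hand":1}]'
python3 -c "
from h import *
go3((.5445,-.284,.307))"
```

```text
time_s: 14.25
tool_pos: [0.5408, -0.2761, 0.3075]
orientation: [-2.126, -2.302, 0.016]
contact_force: [0.6, 0.8, -0.3]
grip_width: 0.997
t 14.25 p [ 0.5408 -0.2761  0.3075] slide [-8.1  3.1  0.5] rot [-0.7  0.1  0.6] gw 0.997 F [ 0.6  0.8 -0.3] q [ 0.95  0.8  -1.14  1.49  0.74  1.35 -0.18]
```

```bash

python3 -m jog '[{"rot":[0,0,0],"slide":[-6,3.5,0],"hand":-1},{"rot":[0,0,0],"slide":[0,0,0],"hand":-1},{"rot":[0,0,0],"slide":[0,0,0],"hand":-1},{"rot":[0,0,0],"slide":[0,0,0],"hand":-1},{"rot":[0,0,0],"slide":[0,0,0],"hand":-1}]'
python3 -m jog '[{"rot":[0,0,0],"slide":[0,0,0],"hand":-1},{"rot":[0,0,0],"slide":[0,0,0],"hand":-1},{"rot":[0,0,0],"slide":[0,0,0],"hand":-1}]'
python3 -c "
from h import *
go3((.5445,-.284,.307))"
```

```text
time_s: 14.88
tool_pos: [0.545, -0.2807, 0.3099]
orientation: [-2.125, -2.305, 0.017]
contact_force: [0.4, 0.9, -2.8]
grip_width: 0.238
time_s: 15.25
tool_pos: [0.545, -0.2807, 0.3098]
orientation: [-2.125, -2.305, 0.017]
contact_force: [-0.7, 0.7, 0.0]
grip_width: 0.242
t 15.25 p [ 0.545  -0.2807  0.3098] slide [-3.3 -0.8  2.9] rot [-0.7  0.2  0.7] gw 0.242 F [-0.7  0.7  0. ] q [ 0.95  0.8  -1.14  1.47  0.74  1.36 -0.16]
```

```bash

python3 -m jog '[{"rot":[0,0,0],"slide":[0,-8.8,5.6],"hand":-1},{"rot":[0,0,0],"slide":[0,-8.5,6.1],"hand":-1},{"rot":[0,0,0],"slide":[0,-8,6.8],"hand":-1},{"rot":[0,0,0],"slide":[0,-7.6,7.2],"hand":-1}]'
cat >> h.py <<'E'
def lev():
    s,p,R=state();P0=np.array([.545,-.2807,.3098]);d=p-P0;a=np.radians(4.5);u=d@[np.cos(a),np.sin(a),0]
    X=-.075+u;Z=.1299+d[2];th=60-np.degrees(np.arctan2(Z,-X))
    print('t',s['time_s'],'theta',th.round(2),np.radians(th).round(3),'r',np.hypot(X,Z).round(4),'lat',d@[-np.sin(a),np.cos(a),0],'F',np.round(s['contact_force'],1),'M',np.round(s['moment'],2),'gw',round(s['grip_width'],3),'q',np.round(s['qpos'],2))
    for t in(4,8,12,16,24):
        b=np.radians(60-th-t);w=np.array([(-.15*np.cos(b)-X)*np.cos(a),(-.15*np.cos(b)-X)*np.sin(a),.15*np.sin(b)-Z]);print(t,(R.inv().apply(w)*1000).round(1))
    print('tilt rot',np.degrees((R.inv()*Gl()).as_rotvec()).round(1))
E
python3 -c "
from h import *
lev()"
```

```text
time_s: 15.75
tool_pos: [0.5229, -0.2825, 0.2921]
orientation: [2.118, 2.295, 0.017]
contact_force: [-0.1, -1.6, 11.2]
grip_width: 0.237
t 15.75 theta 10.88 0.19 r 0.1484 lat -5.439387227901582e-05 F [-0.1 -1.6 11.2] M [ 0.01 -0.69  0.03] gw 0.237 q [ 1.01  0.79 -1.16  1.58  0.76  1.26 -0.19]
4 [ 0.  -8.8  5.8]
8 [  0.1 -16.1  13.3]
12 [  0.2 -22.9  21.2]
16 [  0.2 -29.1  29.7]
24 [  0.4 -39.6  47.7]
tilt rot [1.2 0.4 0.6]
```

```bash

python3 -m jog '[{"rot":[0,0,0],"slide":[0,-12,11],"hand":-1},{"rot":[0,0,0],"slide":[0,-11,12],"hand":-1},{"rot":[0,0,0],"slide":[0,-10,13],"hand":-1},{"rot":[0,0,0],"slide":[0,-9,14],"hand":-1}]'
python3 -c "
from h import *
lev()"
```

```text
time_s: 16.25
tool_pos: [0.491, -0.2851, 0.2489]
orientation: [2.104, 2.278, 0.043]
contact_force: [-1.3, -0.7, 9.9]
grip_width: 0.236
t 16.25 theta 31.89 0.557 r 0.1465 lat -0.00013877204018952023 F [-1.3 -0.7  9.9] M [ 0.03 -0.52  0.02] gw 0.236 q [ 1.07  0.8  -1.15  1.74  0.82  1.11 -0.26]
4 [ 0.1 -8.1  7.4]
8 [  0.2 -12.5  16.9]
12 [  0.3 -16.2  26.7]
16 [  0.4 -19.2  36.7]
24 [  0.6 -23.2  57.2]
tilt rot [2.8 0.6 0.5]
```

```bash

python3 -m jog '[{"rot":[0.5,0,0],"slide":[0,-7,15],"hand":-1},{"rot":[0.5,0,0],"slide":[0,-5,15],"hand":-1},{"rot":[0.5,0,0],"slide":[0,-4,15],"hand":-1},{"rot":[0.5,0,0],"slide":[0,-3,15],"hand":-1}]'
python3 -c "
from h import *
lev()"
```

```text
time_s: 16.75
tool_pos: [0.4724, -0.2866, 0.1919]
orientation: [2.119, 2.291, 0.003]
contact_force: [-0.1, -0.1, 7.6]
grip_width: 0.234
t 16.75 theta 55.35 0.966 r 0.1484 lat -0.00019372440193017566 F [-0.1 -0.1  7.6] M [ 0.09 -0.35  0.02] gw 0.234 q [ 1.05  0.85 -1.09  1.82  0.9   1.03 -0.33]
4 [ 0.1 -2.3 10.3]
8 [ 0.3 -2.2 20.8]
12 [ 0.4 -1.4 31.2]
16 [ 0.6  0.2 41.6]
24 [ 0.9  5.4 61.8]
tilt rot [0.9 0.8 0.5]
```

Now to the stop (about 10° left), watching the force.

```bash

python3 -m jog '[{"rot":[0,0,0],"slide":[0,-1,13],"hand":-1},{"rot":[0,0,0],"slide":[0,0,12],"hand":-1},{"rot":[0,0,0],"slide":[0,0,8],"hand":-1}]'
python3 -c "
from h import *
lev()"
python3 -m jog '[{"rot":[0,0,0],"slide":[0,0,8],"hand":-1},{"rot":[0,0,0],"slide":[0,0,8],"hand":-1}]'
python3 -c "
from h import *
lev()"
```

```text
time_s: 17.12
tool_pos: [0.4711, -0.2868, 0.1614]
orientation: [2.117, 2.289, 0.002]
contact_force: [-3.1, -0.7, 13.0]
grip_width: 0.238
t 17.125 theta 67.07 1.171 r 0.1503 lat -0.00026496876159538704 F [-3.1 -0.7 13. ] M [ 0.14  0.07 -0.02] gw 0.238 q [ 1.03  0.89 -1.05  1.86  0.96  0.98 -0.38]
4 [ 0.2  1.8 10.3]
8 [ 0.3  4.  20.6]
12 [ 0.5  6.9 30.6]
16 [ 0.7 10.4 40.5]
24 [ 1.  19.6 59.3]
tilt rot [1.  0.9 0.5]
time_s: 17.38
tool_pos: [0.4718, -0.287, 0.1537]
orientation: [2.112, 2.284, -0.003]
contact_force: [-28.5, 0.3, 93.6]
grip_width: 0.24
t 17.375 theta 70.02 1.222 r 0.1507 lat -0.0005660416599553117 F [-28.5   0.3  93.6] M [-0.18  5.4  -0.11] gw 0.24 q [ 1.03  0.9  -1.04  1.87  0.99  0.97 -0.4 ]
4 [ 0.2  2.7 10.2]
8 [ 0.5  5.4 20.3]
12 [ 0.7  8.8 30.2]
16 [ 1.  12.9 39.8]
24 [ 1.4 23.  58.1]
tilt rot [1.1 1.4 0.5]
```

The lever is hard on its stop (94 N peak), so I'm backing off and following it up.

```bash

python3 -m jog '[{"rot":[0,0,0],"slide":[0,0,-7],"hand":-1},{"rot":[0,0,0],"slide":[0,0,-10],"hand":-1},{"rot":[0,0,0],"slide":[0,1,-14],"hand":-1},{"rot":[0,0,0],"slide":[0,2,-14],"hand":-1}]'
python3 -c "
from h import *
lev()"
```

```text
time_s: 17.88
tool_pos: [0.4742, -0.2866, 0.2009]
orientation: [2.112, 2.281, -0.001]
contact_force: [8.5, -1.1, -2.6]
grip_width: 0.236
t 17.875 theta 51.82 0.904 r 0.1476 lat -0.0003448671964125212 F [ 8.5 -1.1 -2.6] M [-0.09 -1.27  0.1 ] gw 0.236 q [ 1.05  0.84 -1.09  1.82  0.9   1.03 -0.33]
4 [ 0.2 -3.7 10. ]
8 [ 0.5 -4.4 20.4]
12 [ 0.8 -4.3 30.9]
16 [ 1.  -3.4 41.3]
24 [ 1.5  0.4 61.9]
tilt rot [1.3 1.4 0.4]
```

```bash

python3 -m jog '[{"rot":[0,0,0],"slide":[0,4,-13],"hand":-1},{"rot":[0,0,0],"slide":[0,5,-13],"hand":-1},{"rot":[0,0,0],"slide":[0,7,-12],"hand":-1},{"rot":[0,0,0],"slide":[0,8,-12],"hand":-1}]'
python3 -c "
from h import *
lev()"
```

```text
time_s: 18.38
tool_pos: [0.4926, -0.2852, 0.2516]
orientation: [2.119, 2.286, -0.017]
contact_force: [-2.4, -3.0, -5.2]
grip_width: 0.239
t 18.375 theta 30.66 0.535 r 0.1464 lat -0.00036209643958265636 F [-2.4 -3.  -5.2] M [-0.38  1.19  0.02] gw 0.239 q [ 1.03  0.8  -1.13  1.71  0.81  1.16 -0.26]
4 [ 0.2 -8.   7.5]
8 [  0.4 -12.3  17. ]
12 [  0.6 -15.8  26.9]
16 [  0.9 -18.7  36.9]
24 [  1.4 -22.2  57.6]
tilt rot [0.5 1.4 0.4]
```

```bash

python3 -m jog '[{"rot":[0,0,0],"slide":[0,10,-12],"hand":-1},{"rot":[0,0,0],"slide":[0,11,-11],"hand":-1},{"rot":[0,0,0],"slide":[0,11,-10],"hand":-1},{"rot":[0,0,0],"slide":[0,9,-7],"hand":-1}]'
python3 -c "
from h import *
lev()"
```

```text
time_s: 18.88
tool_pos: [0.5251, -0.2827, 0.293]
orientation: [2.13, 2.295, -0.048]
contact_force: [-2.7, -2.0, -2.5]
grip_width: 0.237
t 18.875 theta 10.03 0.175 r 0.1476 lat -0.0004831523603440451 F [-2.7 -2.  -2.5] M [-0.43  1.44  0.04] gw 0.237 q [ 0.97  0.79 -1.13  1.55  0.76  1.3  -0.2 ]
4 [ 0.1 -9.2  5.4]
8 [  0.3 -16.4  13. ]
12 [  0.5 -23.   21.1]
16 [  0.7 -29.   29.7]
24 [  1.2 -39.1  48. ]
tilt rot [-0.9  1.6  0.3]
```

```bash

python3 -m jog '[{"rot":[0,0,0],"slide":[0,9,-5],"hand":-1},{"rot":[0,0,0],"slide":[0,9,-5],"hand":-1},{"rot":[0,0,0],"slide":[0,3,-1],"hand":-1},{"rot":[0,0,0],"slide":[0,0,0],"hand":-1}]'
python3 -c "
from h import *
lev()"
```

```text
time_s: 19.38
tool_pos: [0.5413, -0.2815, 0.3059]
orientation: [2.135, 2.302, -0.069]
contact_force: [-1.2, -2.6, -2.7]
grip_width: 0.242
t 19.375 theta 2.0 0.035 r 0.1486 lat -0.0005359260399518207 F [-1.2 -2.6 -2.7] M [-0.29  0.91  0.06] gw 0.242 q [ 0.93  0.8  -1.12  1.48  0.75  1.36 -0.18]
4 [ 0.1 -9.3  5. ]
8 [  0.3 -17.3  11.7]
12 [  0.5 -24.9  18.9]
16 [  0.7 -31.9  26.7]
24 [  1.2 -44.2  43.6]
tilt rot [-1.8  1.8  0.3]
```

Close to the top. I'll open so the spring finishes the return, then lift off.

```bash

python3 -m jog '[{"rot":[0,0,0],"slide":[0,3,0],"hand":-1},{"rot":[0,0,0],"slide":[0,0,0],"hand":1},{"rot":[0,0,0],"slide":[0,0,0],"hand":1},{"rot":[0,0,0],"slide":[0,0,0],"hand":1},{"rot":[0,0,0],"slide":[0,0,0],"hand":1}]'
python3 -m jog '[{"rot":[0,0,0],"slide":[0,0,-25],"hand":1},{"rot":[0,0,0],"slide":[0,0,-35],"hand":1},{"rot":[0,0,0],"slide":[0,0,-35],"hand":1},{"rot":[0,0,0],"slide":[0,0,-10],"hand":1}]'
python3 - <<'E'
from h import *
go3((.5287,-.0647,.41))
f=grab('wrist');P=cloud(f)
m=(P[...,2]>.328)&(P[...,2]<.345)&(abs(P[...,0]-.545)<.03)&(P[...,1]<-.225)&(P[...,1]>-.345);Q=P[m]*1000
print(len(Q),Q.mean(0),Q.max(0),cv2.fitLine(Q[:,:2].astype(np.float32),cv2.DIST_L2,0,.01,.01).ravel())
f=grab('side','s5.png');P=cloud(f)
m=(P[...,2]>.06)&(P[...,2]<.12)&(abs(P[...,0]-.575)<.045)&(abs(P[...,1]+.149)<.05);Q=P[m]
print('can',len(Q),np.percentile(Q[:,2],[50,90,98,100]).round(4))
E
```

```text
time_s: 20.0
tool_pos: [0.5466, -0.2787, 0.3078]
orientation: [2.131, 2.303, -0.059]
contact_force: [0.8, -0.1, 0.0]
grip_width: 1.0
time_s: 20.5
tool_pos: [0.5492, -0.2752, 0.4142]
orientation: [2.132, 2.305, -0.057]
contact_force: [0.4, -0.1, -0.2]
grip_width: 0.997
t 20.5 p [ 0.5492 -0.2752  0.4142] slide [211.5  -3.9  -1.2] rot [-1.5  1.5  0.5] gw 0.997 F [ 0.4 -0.1 -0.2] q [ 0.9   0.71 -1.16  1.27  0.66  1.57 -0.09]
4193 [ 545.58347333 -276.67183146  336.01763613] [ 560.2404313  -225.00250831  339.96959368] [ 7.7607200e-02 -9.9698400e-01  5.4558350e+02 -2.7667184e+02]
can 456 [0.0894 0.0917 0.0932 0.0942]
```

View pics/s5.png

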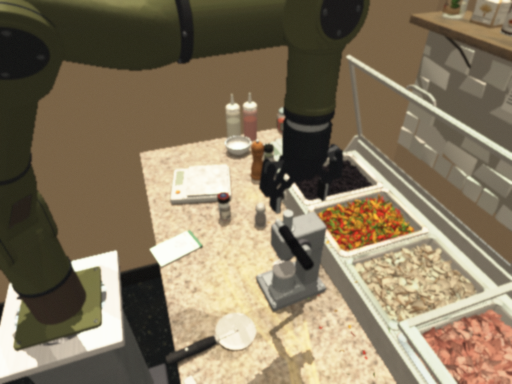

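The side view shows the lever back up at (293,245), the canister in the nest at (285,272), and the jar and mill at (224,205) and (261,213), unmoved. The lid top is now ≈91.5 mm, so it is home, and the grip's 3D position is the same as before the pull. I'll retrace the path to the canister.

```bash

python3 -m jog '[{"rot":[-1.5,1.5,0.5],"slide":[40,0,-5],"hand":1},{"rot":[0,0,0],"slide":[46,0,0],"hand":1},{"rot":[0,0,0],"slide":[46,0,0],"hand":1},{"rot":[0,0,0],"slide":[46,0,0],"hand":1},{"rot":[0,0,0],"slide":[40,0,0],"hand":1}]'
python3 -c "
from h import *
go2((.5897-.0575,-.1484+.0645,.3),38)"
```

```text
time_s: 21.22
tool_pos: [0.5307, -0.0587, 0.4072]
orientation: [-2.148, -2.277, 0.014]
contact_force: [-0.1, 0.2, -1.2]
grip_width: 0.999
t 21.225 axis now [ 0.5294 -0.0356  0.3968] slide [-27.8   9.9  83.3] rot [-29.2 -39.2 -70.4] tilt 44.96 gw 0.999 F [-0.1  0.2 -1.2] q [ 0.68  0.6  -1.19  1.52  0.55  1.41 -0.49]
```

```bash

python3 -m jog '[{"rot":[-3.5,-4.7,-8.5],"slide":[0,0,0],"hand":1},{"rot":[-3.5,-4.7,-8.5],"slide":[0,0,0],"hand":1},{"rot":[-3.5,-4.7,-8.5],"slide":[0,0,0],"hand":1},{"rot":[-3.5,-4.7,-8.5],"slide":[0,0,0],"hand":1},{"rot":[-3.5,-4.7,-8.5],"slide":[0,0,0],"hand":1}]'
python3 -m jog '[{"rot":[-3.5,-4.7,-8.5],"slide":[0,0,0],"hand":1},{"rot":[-3.5,-4.7,-8.5],"slide":[0,0,0],"hand":1}]'
python3 -c "
from h import *
go2((.5897-.0575,-.1484+.0645,.3),38)"
```

```text
time_s: 21.85
tool_pos: [0.528, -0.056, 0.3996]
orientation: [0.933, 2.486, -0.085]
contact_force: [-0.5, -0.9, 0.2]
grip_width: 1.002
time_s: 22.1
tool_pos: [0.5259, -0.0556, 0.3965]
orientation: [0.465, 2.431, -0.101]
contact_force: [0.8, -0.6, 0.4]
grip_width: 1.004
t 22.1 axis now [ 0.5153 -0.0504  0.374 ] slide [ 24.9 -26.   71.7] rot [-3.4 -6.4 -8.4] tilt 7.23 gw 1.004 F [ 0.8 -0.6  0.4] q [ 0.86  0.38 -1.38  2.18  1.33  0.81 -0.18]
```

```bash

python3 -m jog '[{"rot":[-3.4,-6.4,-8],"slide":[5,0,10],"hand":1},{"rot":[0,0,0],"slide":[22,0,28],"hand":1},{"rot":[0,0,0],"slide":[22,0,28],"hand":1},{"rot":[0,0,0],"slide":[22,0,28],"hand":1}]'
python3 -c "
from h import *
go2((.5375,-.090,.076),38)"
```

```text
time_s: 22.6
tool_pos: [0.5335, -0.064, 0.2746]
orientation: [0.293, 2.366, -0.12]
contact_force: [-0.7, -0.8, -0.0]
grip_width: 1.001
t 22.6 axis now [ 0.5242 -0.0616  0.2511] slide [106.6 -23.5 140.1] rot [-1.1 -1.3 -1.7] tilt 1.33 gw 1.001 F [-0.7 -0.8 -0. ] q [ 0.62  0.67 -1.24  2.47  1.95  1.08 -0.71]
```

```bash

python3 -m jog '[{"rot":[-1,-1.3,-1.7],"slide":[26,-5,34],"hand":1},{"rot":[0,0,0],"slide":[26,-6,34],"hand":1},{"rot":[0,0,0],"slide":[26,-6,34],"hand":1},{"rot":[0,0,0],"slide":[25,-6,33],"hand":1}]'
python3 -c "
from h import *
go2((.5381,-.1367,.0737),38)
go2((.5897,-.1484,.0205),38)"
```

```text
time_s: 23.1
tool_pos: [0.5519, -0.0928, 0.0974]
orientation: [0.245, 2.362, -0.113]
contact_force: [0.9, 1.0, 0.4]
grip_width: 0.997
t 23.1 axis now [ 0.5428 -0.0909  0.0738] slide [ -3.1 -45.8   3.6] rot [ 0.  -0.7  0.1] tilt 0.75 gw 0.997 F [0.9 1.  0.4] q [ 0.63  1.34 -1.3   2.55  2.3   1.67 -0.62]
t 23.1 axis now [ 0.5428 -0.0909  0.0738] slide [ -4.1 -45.9  78.6] rot [ 0.  -0.7  0.1] tilt 0.75 gw 0.997 F [0.9 1.  0.4] q [ 0.63  1.34 -1.3   2.55  2.3   1.67 -0.62]
```

```bash

python3 -m jog '[{"rot":[0,-0.7,0],"slide":[-1,-15,0],"hand":1},{"rot":[0,0,0],"slide":[-1,-15,0],"hand":1},{"rot":[0,0,0],"slide":[-1,-15,0],"hand":1}]'
python3 - <<'E'
from kin import *
f=grab('wrist','w6.png');P=cloud(f)
m=(P[...,2]>.05)&(P[...,2]<.11)&(abs(P[...,0]-.585)<.05)&(abs(P[...,1]+.149)<.05);Q=P[m]
for z0,z1 in((.05,.07),(.084,.089)):
    q=Q[(Q[:,2]>z0)&(Q[:,2]<z1)]
    if len(q)>20:
        s=least_squares(lambda c:np.linalg.norm(q[:,:2]-c[:2],axis=1)-(.030 if z1<.08 else .031),[.59,-.149],loss='soft_l1',f_scale=.001);print(z0,len(q),s.x.round(4))
print('lid top',np.percentile(Q[:,2],[90,98,99.5]))
go2((*s.x,.0205),38)
E
```

```text
time_s: 23.48
tool_pos: [0.5396, -0.1354, 0.0892]
orientation: [0.242, 2.37, -0.104]
contact_force: [-0.2, 0.4, 0.2]
grip_width: 1.003
0.05 2645 [ 0.5897 -0.1484]
0.084 852 [ 0.5897 -0.1484]
lid top [0.09009438 0.09096963 0.09111652]
t 23.525 axis now [ 0.5291 -0.136   0.0655] slide [-13.5   0.8  74.7] rot [ 0.2 -1.2  0.1] tilt 1.24 gw 0.999 F [-1.8 -2.4 -0.2] q [ 0.78  1.36 -1.3   2.56  2.36  1.6  -0.51]
```

```bash

python3 -m jog '[{"rot":[0,-0.6,0],"slide":[-7,0.5,14],"hand":1},{"rot":[0,-0.6,0],"slide":[-6,0.5,14],"hand":1},{"rot":[0,0,0],"slide":[-1,0,14],"hand":1}]'
python3 -c "
from h import *
go2((.5897,-.1484,.0205),38)"
```

```text
time_s: 23.9
tool_pos: [0.5792, -0.1442, 0.0663]
orientation: [0.24, 2.35, -0.108]
contact_force: [0.1, 0.7, 1.0]
grip_width: 1.002
t 23.9 axis now [ 0.5703 -0.1424  0.0427] slide [ 1.3 -1.8 30. ] rot [ 0.4 -0.1  0.2] tilt 0.16 gw 1.002 F [0.1 0.7 1. ] q [ 0.8   1.41 -1.26  2.44  2.45  1.53 -0.41]
```

```bash

python3 -m jog '[{"rot":[0.3,0,0.2],"slide":[0.5,-1,13],"hand":1},{"rot":[0,0,0],"slide":[0.5,-0.8,12],"hand":1},{"rot":[0,0,0],"slide":[0,0,2],"hand":1}]'
python3 -c "
from h import *
go2((.5897,-.1484,.0205),38)"
python3 -m jog '[{"rot":[0,0,0],"slide":[0,0,0],"hand":-1},{"rot":[0,0,0],"slide":[0,0,0],"hand":-1},{"rot":[0,0,0],"slide":[0,0,0],"hand":-1},{"rot":[0,0,0],"slide":[0,0,0],"hand":-1},{"rot":[0,0,0],"slide":[0,0,0],"hand":-1}]'
cat > regrasp.py <<'E'
from h import *
s,p,R=state();np.savez('g.npz',R=R.as_matrix(),off=R.inv().apply(np.array([.5897,-.1484,.0200])-p));print(np.load('g.npz')['off'])
go2((.5897,-.1484,.04),0)
E
python3 regrasp.py
```

```text
time_s: 24.28
tool_pos: [0.5991, -0.1496, 0.0438]
orientation: [0.248, 2.35, -0.112]
contact_force: [-0.3, 0.5, -0.8]
grip_width: 0.999
t 24.275 axis now [ 0.5902 -0.1478  0.0201] slide [ 0.  -0.7 -0.6] rot [ 0.1 -0.1 -0.1] tilt 0.12 gw 0.999 F [-0.3  0.5 -0.8] q [ 0.81  1.45 -1.23  2.37  2.49  1.49 -0.37]
time_s: 24.9
tool_pos: [0.5988, -0.1494, 0.0444]
orientation: [0.246, 2.35, -0.112]
contact_force: [0.4, -0.6, -1.0]
grip_width: 0.684
[ 0.02362625 -0.00079564  0.01089277]
t 24.9 axis now [ 0.5897 -0.1484  0.02  ] slide [-14.1  -0.2 -14.2] rot [-0. -0.  0.] tilt 0.0 gw 0.684 F [ 0.4 -0.6 -1. ] q [ 0.81  1.45 -1.23  2.37  2.49  1.49 -0.37]
```

```bash

python3 -m jog '[{"rot":[0,0,0],"slide":[-4,0,-4],"hand":-1},{"rot":[0,0,0],"slide":[-4,0,-4],"hand":-1},{"rot":[0,0,0],"slide":[-4,0,-4],"hand":-1},{"rot":[0,0,0],"slide":[0,0,0],"hand":-1}]'
python3 -c "
from h import *
go2((.5674,-.1128,.038),-18)"
```

```text
time_s: 25.4
tool_pos: [0.5976, -0.149, 0.0614]
orientation: [0.245, 2.354, -0.112]
contact_force: [-0.3, -0.1, -3.7]
grip_width: 0.686
t 25.4 axis now [ 0.5884 -0.148   0.0371] slide [ 19.2  27.1 -20.6] rot [12.7 -0.1 12.9] tilt 0.21 gw 0.686 F [-0.3 -0.1 -3.7] q [ 0.81  1.41 -1.25  2.38  2.45  1.48 -0.38]
```

```bash

python3 -m jog '[{"rot":[2.5,0,2.6],"slide":[4,5.5,-4],"hand":-1},{"rot":[2.5,0,2.6],"slide":[4,5.5,-4],"hand":-1},{"rot":[2.5,0,2.6],"slide":[4,5.5,-4],"hand":-1},{"rot":[2.5,0,2.6],"slide":[4,5.5,-4],"hand":-1},{"rot":[2.5,0,2.6],"slide":[4,5.5,-4],"hand":-1}]'
python3 -c "
from h import *
go2((.546,-.073,.045),-32)"
```

```text
time_s: 26.02
tool_pos: [0.579, -0.1149, 0.0612]
orientation: [0.63, 2.293, -0.265]
contact_force: [0.6, 0.2, -2.7]
grip_width: 0.684
t 26.025 axis now [ 0.5707 -0.1109  0.0369] slide [ 23.2  17.9 -34.4] rot [ 9.5 -0.   9.3] tilt 0.22 gw 0.684 F [ 0.6  0.2 -2.7] q [ 0.55  1.46 -1.33  2.39  2.21  1.9  -0.78]
```

```bash

python3 -m jog '[{"rot":[0,0,0],"slide":[5,9,-9],"hand":-1},{"rot":[0,0,0],"slide":[5,9,-9],"hand":-1},{"rot":[0,0,0],"slide":[5,9,-9],"hand":-1},{"rot":[0,0,0],"slide":[5,9,-9],"hand":-1}]'
python3 -c "
from h import *
go2((.56,-.02,.17),-18)"
```

```text
time_s: 26.52
tool_pos: [0.5626, -0.06, 0.0732]
orientation: [0.627, 2.295, -0.26]
contact_force: [0.6, 0.0, -3.3]
grip_width: 0.682
t 26.525 axis now [ 0.5542 -0.056   0.0489] slide [-75.5  33.9 -95.8] rot [-0.1 -0.2 -0.5] tilt 0.37 gw 0.682 F [ 0.6  0.  -3.3] q [ 0.4   1.46 -1.37  2.43  2.09  2.   -0.93]
```

```bash

python3 -m jog '[{"rot":[0,0,0],"slide":[-5,12,-8],"hand":-1},{"rot":[0,0,0],"slide":[-16,10,-20],"hand":-1},{"rot":[0,0,0],"slide":[-20,8,-25],"hand":-1},{"rot":[0,0,0],"slide":[-20,8,-25],"hand":-1},{"rot":[0,0,0],"slide":[-16,5,-20],"hand":-1}]'
python3 -c "
from h import *
go2((.56,.12,.18),-5)
go2((.498,.379,.18),12)"
```

```text
time_s: 27.15
tool_pos: [0.5726, -0.0107, 0.201]
orientation: [0.622, 2.299, -0.254]
contact_force: [0.4, -0.1, -3.1]
grip_width: 0.683
t 27.15 axis now [ 0.5641 -0.0068  0.1767] slide [ 46.3 109.6 -50.1] rot [-8.9 -0.4 -9.6] tilt 0.58 gw 0.683 F [ 0.4 -0.1 -3.1] q [ 0.34  1.11 -1.45  2.34  1.78  1.79 -0.93]
t 27.15 axis now [ 0.5641 -0.0068  0.1767] slide [ 178.7  304.5 -179.7] rot [-20.8  -0.5 -21.7] tilt 0.58 gw 0.683 F [ 0.4 -0.1 -3.1] q [ 0.34  1.11 -1.45  2.34  1.78  1.79 -0.93]
```

```bash

python3 -m jog '[{"rot":[-1.8,-0.1,-1.9],"slide":[9,22,-10],"hand":-1},{"rot":[-1.8,-0.1,-1.9],"slide":[9,23,-10],"hand":-1},{"rot":[-1.8,-0.1,-1.9],"slide":[9,24,-10],"hand":-1},{"rot":[-1.8,-0.1,-1.9],"slide":[9,24,-10],"hand":-1},{"rot":[-1.8,-0.1,-1.9],"slide":[9,24,-10],"hand":-1}]'
python3 -c "
from h import *
go2((.498,.379,.18),12)"
```

```text
time_s: 27.78
tool_pos: [0.5617, 0.1282, 0.2129]
orientation: [0.342, 2.328, -0.143]
contact_force: [-0.3, -0.5, -3.6]
grip_width: 0.683
t 27.775 axis now [0.553  0.13   0.1884] slide [ 93.6 225.4 -82.9] rot [-11.4   0.6 -12. ] tilt 0.78 gw 0.683 F [-0.3 -0.5 -3.6] q [ 0.09  1.09 -1.45  2.33  1.77  1.79 -0.92]
```

```bash

python3 -m jog '[{"rot":[-1.6,0.1,-1.7],"slide":[13,28,-11],"hand":-1},{"rot":[-1.6,0.1,-1.7],"slide":[13,28,-11],"hand":-1},{"rot":[-1.6,0.1,-1.7],"slide":[12,28,-10],"hand":-1},{"rot":[-1.6,0.1,-1.7],"slide":[10,28,-9],"hand":-1},{"rot":[-1.6,0.1,-1.7],"slide":[10,28,-9],"hand":-1}]'
python3 -c "
from h import *
go2((.498,.379,.12),12)"
```

```text
time_s: 28.4
tool_pos: [0.5138, 0.2878, 0.2106]
orientation: [0.089, 2.354, -0.042]
contact_force: [-0.7, -0.6, -3.3]
grip_width: 0.684
t 28.4 axis now [0.5048 0.2876 0.1862] slide [56.4 91.6 36.8] rot [-2.8  0.3 -3.2] tilt 0.37 gw 0.684 F [-0.7 -0.6 -3.3] q [-0.21  1.11 -1.44  2.26  1.75  1.82 -0.92]
```

```bash

python3 -m jog '[{"rot":[-0.7,0,-0.8],"slide":[10,24,4],"hand":-1},{"rot":[-0.7,0,-0.8],"slide":[13,24,9],"hand":-1},{"rot":[-0.7,0,-0.8],"slide":[13,24,9],"hand":-1},{"rot":[-0.7,0,-0.8],"slide":[13,20,9],"hand":-1},{"rot":[0,0,0],"slide":[0,0,0],"hand":-1}]'
python3 - <<'E'
from h import *
go2((.498,.379,.050),12)
f=grab('side');P=cloud(f)
m=(P[...,2]>.032)&(P[...,2]<.048)&(P[...,0]>.38)&(P[...,0]<.62)&(P[...,1]>.26)&(P[...,1]<.5)
Q=(P[m]*1000).astype(np.float32);print(cv2.minAreaRect(Q[:,:2]),np.median(Q[:,2]))
E
```

```text
time_s: 29.02
tool_pos: [0.5036, 0.3875, 0.1558]
orientation: [-0.009, 2.353, -0.001]
contact_force: [0.1, -0.2, -3.2]
grip_width: 0.684
t 29.025 axis now [0.4946 0.3866 0.1314] slide [55.3 -7.3 59.9] rot [0.5 0.4 0.2] tilt 0.46 gw 0.684 F [ 0.1 -0.2 -3.2] q [-0.38  1.23 -1.35  2.12  1.88  1.83 -0.87]Traceback (most recent call last):
  File "<stdin>", line 5, in <module>
cv2.error: OpenCV(4.12.0) /io/opencv/modules/imgproc/src/convhull.cpp:143: error: (-215:Assertion failed) total >= 0 && (depth == CV_32F || depth == CV_32S) in function 'convexHull'
```

```bash

python3 -m jog '[{"rot":[0.5,0.4,0.2],"slide":[12,-3,13],"hand":-1},{"rot":[0,0,0],"slide":[12,-3,13],"hand":-1},{"rot":[0,0,0],"slide":[12,0,13],"hand":-1},{"rot":[0,0,0],"slide":[10,0,11],"hand":-1},{"rot":[0,0,0],"slide":[0,0,0],"hand":-1}]'
python3 - <<'E'
from h import *
go2((.498,.379,.040),12)
f=grab('wrist','w7.png');P=cloud(f)
m=(P[...,2]>.02)&(P[...,2]<.055)&(P[...,0]>.36)&(P[...,0]<.64)&(P[...,1]>.24)&(P[...,1]<.52)
Q=P[m]*1000;print(len(Q),np.percentile(Q,[1,10,50,90,99],axis=0).round(1))
E
```

```text
time_s: 29.7
tool_pos: [0.5078, 0.3771, 0.0836]
orientation: [0.002, 2.36, -0.015]
contact_force: [-0.7, -0.1, -2.4]
grip_width: 0.684
t 29.7 axis now [0.4987 0.3761 0.0593] slide [14.1  3.  13.2] rot [-0.2  0.  -0. ] tilt 0.13 gw 0.684 F [-0.7 -0.1 -2.4] q [-0.38  1.35 -1.27  2.13  2.    1.84 -0.93]
82279 [[415.8 290.7  28.7]
 [422.9 313.6  29.7]
 [448.  385.6  39.5]
 [506.7 455.3  40.2]
 [557.4 474.9  40.7]]
```

View pics/w7.png

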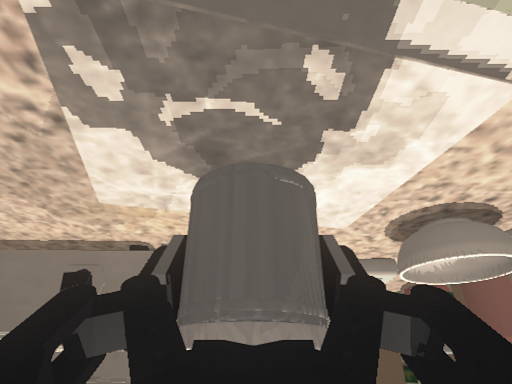

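The canister hangs over the middle of the plate, at (253,180). The plate top measures 39.5 mm. Lowering slowly.

```bash

python3 -m jog '[{"rot":[0,0,0],"slide":[3.5,1,3.5],"hand":-1},{"rot":[0,0,0],"slide":[3.5,1,3.5],"hand":-1},{"rot":[0,0,0],"slide":[2.5,0,2.5],"hand":-1},{"rot":[0,0,0],"slide":[0,0,0],"hand":-1}]'
python3 -c "
from h import *
go2((.498,.379,.039),12)"
```

```text
time_s: 30.25
tool_pos: [0.5081, 0.3806, 0.0717]
orientation: [0.004, 2.358, -0.01]
contact_force: [-0.7, -0.7, -2.9]
grip_width: 0.682
t 30.25 axis now [0.4991 0.3797 0.0473] slide [ 6.6 -0.6  5.2] rot [-0.1  0.1 -0.2] tilt 0.17 gw 0.682 F [-0.7 -0.7 -2.9] q [-0.39  1.37 -1.25  2.13  2.02  1.84 -0.94]
```

```bash

python3 -m jog '[{"rot":[0,0,0],"slide":[2,0,2],"hand":-1},{"rot":[0,0,0],"slide":[2,0,2],"hand":-1},{"rot":[0,0,0],"slide":[1.3,0,1.3],"hand":-1},{"rot":[0,0,0],"slide":[0,0,0],"hand":-1}]'
python3 -c "
from h import *
go2((.498,.379,.039),12)"
python3 -m jog '[{"rot":[0,0,0],"slide":[0.7,0,0.7],"hand":-1},{"rot":[0,0,0],"slide":[0,0,0],"hand":-1}]'
python3 -c "
from h import *
go2((.498,.379,.039),12)"
```

```text
time_s: 30.75
tool_pos: [0.5082, 0.3807, 0.0641]
orientation: [0.004, 2.357, -0.01]
contact_force: [-1.0, -0.0, -2.7]
grip_width: 0.687
t 30.75 axis now [0.4991 0.3798 0.0397] slide [ 1.3 -0.7 -0.3] rot [-0.   0.2 -0.2] tilt 0.21 gw 0.687 F [-1.  -0.  -2.7] q [-0.39  1.38 -1.24  2.12  2.04  1.84 -0.94]
time_s: 31.0
tool_pos: [0.5083, 0.3808, 0.0635]
orientation: [0.004, 2.356, -0.009]
contact_force: [0.5, 0.1, -2.5]
grip_width: 0.682
t 31.0 axis now [0.4993 0.3799 0.0391] slide [ 0.9 -0.8 -0.8] rot [-0.   0.2 -0.2] tilt 0.25 gw 0.682 F [ 0.5  0.1 -2.5] q [-0.39  1.38 -1.24  2.12  2.04  1.84 -0.95]
```

```bash

python3 -m jog '[{"rot":[0,0,0],"slide":[0.8,0,0.8],"hand":-1},{"rot":[0,0,0],"slide":[0,0,0],"hand":-1}]'
python3 -m jog '[{"rot":[0,0,0],"slide":[0.8,0,0.8],"hand":-1},{"rot":[0,0,0],"slide":[0,0,0],"hand":-1}]'
python3 -c "
from h import *
go2((.498,.379,.039),12)"
```

```text
time_s: 31.25
tool_pos: [0.5084, 0.3809, 0.0635]
orientation: [0.004, 2.355, -0.008]
contact_force: [-0.2, 0.0, -1.7]
grip_width: 0.684
time_s: 31.5
tool_pos: [0.5086, 0.381, 0.0634]
orientation: [0.004, 2.353, -0.008]
contact_force: [-0.9, -1.3, 0.4]
grip_width: 0.684
t 31.5 axis now [0.4996 0.3801 0.039 ] slide [ 1.1 -1.  -1. ] rot [ 0.   0.4 -0.2] tilt 0.44 gw 0.684 F [-0.9 -1.3  0.4] q [-0.39  1.39 -1.24  2.12  2.04  1.84 -0.95]
```

Touching: z no longer falls and the load is off the wrist. Releasing and backing out along the tool.

```bash

python3 -m jog '[{"rot":[0,0,0],"slide":[0,0,0],"hand":0.9},{"rot":[0,0,0],"slide":[0,0,0],"hand":1},{"rot":[0,0,0],"slide":[0,0,0],"hand":1},{"rot":[0,0,0],"slide":[0,0,0],"hand":1}]'
python3 -m jog '[{"rot":[0,0,0],"slide":[0,0,-8],"hand":1},{"rot":[0,0,0],"slide":[0,0,-14],"hand":1},{"rot":[0,0,0],"slide":[0,0,-16],"hand":1},{"rot":[0,0,0],"slide":[0,0,-16],"hand":1},{"rot":[0,0,0],"slide":[0,0,-16],"hand":1}]'
python3 -m jog '[{"rot":[0,0,0],"slide":[0,0,-10],"hand":1},{"rot":[0,0,0],"slide":[-15,0,-15],"hand":1},{"rot":[0,0,0],"slide":[-20,0,-20],"hand":1},{"rot":[0,0,0],"slide":[0,0,0],"hand":1}]'
python3 - <<'E'
from kin import *
go2((.498,.379,.039),12)
f=grab('wrist');P=cloud(f)
m=(P[...,2]>.05)&(P[...,2]<.13)&(abs(P[...,0]-.5)<.06)&(abs(P[...,1]-.38)<.06);Q=P[m]
for z0,z1 in((.055,.07),(.07,.09)):
    q=Q[(Q[:,2]>z0)&(Q[:,2]<z1)]
    s=least_squares(lambda c:np.linalg.norm(q[:,:2]-c[:2],axis=1)-.03,[.5,.38],loss='soft_l1',f_scale=.001);print(z0,len(q),s.x.round(4))
print('top',np.percentile(Q[:,2],[50,90,99]))
m=(P[...,2]>.034)&(P[...,2]<.045)&(P[...,0]>.36)&(P[...,0]<.64)&(P[...,1]>.24)&(P[...,1]<.52)
print('plate',cv2.minAreaRect((P[m][:,:2]*1000).astype(np.float32)))
# bystanders, lever
for n in('side','scene'):
    f=grab(n);P=cloud(f)
    for nm,b in dict(spice=(.46,.56,.14,.24,.085,.115),mill=(.57,.66,.07,.16,.06,.1),grip=(.5,.6,-.36,-.225,.32,.35)).items():
        Q=P[(P[...,0]>b[0])&(P[...,0]<b[1])&(P[...,1]>b[2])&(P[...,1]<b[3])&(P[...,2]>b[4])&(P[...,2]<b[5])]
        if len(Q)>9:print(n,nm,len(Q),np.round(cv2.minEnclosingCircle((Q[:,:2]*1000).astype(np.float32))[0],1),Q.mean(0).round(4))
E
```

```text
time_s: 32.0
tool_pos: [0.5093, 0.3814, 0.0635]
orientation: [0.006, 2.352, -0.007]
contact_force: [-0.5, -0.0, -0.0]
grip_width: 0.996
time_s: 32.62
tool_pos: [0.4561, 0.382, 0.1162]
orientation: [0.005, 2.352, -0.005]
contact_force: [0.4, -0.8, -0.4]
grip_width: 1.002
time_s: 33.12
tool_pos: [0.4458, 0.3838, 0.1765]
orientation: [-0.001, 2.351, -0.0]
contact_force: [-0.3, 0.3, 0.1]
grip_width: 1.001
t 33.125 axis now [0.437 0.383 0.152] slide [ 37.2  -3.8 123.1] rot [ 0.4  0.5 -0.2] tilt 0.66 gw 1.001 F [-0.3  0.3  0.1] q [-0.47  1.19 -1.4   2.21  1.75  1.91 -1.04]
0.055 1130 [0.4999 0.3813]
0.07 1682 [0.4999 0.3813]
top [0.09829202 0.10941676 0.1102883 ]
plate ((499.4689025878906, 378.38690185546875), (180.2415313720703, 151.7913360595703), 76.22296142578125)
side spice 130 [512.1 182.8] [0.5102 0.1777 0.1016]
side mill 111 [615.9 114.8] [0.6144 0.1104 0.0787]
side grip 570 [ 545.9 -281.3] [ 0.5425 -0.2892  0.335 ]
scene spice 102 [510.6 183.1] [0.5077 0.1806 0.1022]
scene mill 77 [613.6 115.3] [0.6109 0.1127 0.0804]
scene grip 299 [ 543.1 -281.4] [ 0.5406 -0.2845  0.334 ]
```

All checks are good: the canister is 3 mm from the plate centre, with its axis the same at both heights (upright). Its top is at 110 mm (39 + 71), so the lid is home. The lever is up and the bystanders haven't moved.

```bash
python3 -c "
from plant import ticket
print(ticket.finish_job())"
```

```text
the job is handed in; nothing more can be done
None
```

I handed the job in at about 33 s of the 72 s allowed. The canister stands closed and upright on the nearer scale's plate, and the lever is back up. The hand-in reports no verdict, so the results below are my own measurements.

**What I did:** I picked up the canister with the tool leaning 45° and set it in the nest. I then gripped the lever, pulled it down to its stop, followed it back up and let go. Finally I took the canister out and lowered it slowly onto the plate until the wrist force showed contact, then released it and backed clear.

**Last checks:**

| Check | Measured |
|---|---|
| Canister on plate | axis at (0.500, 0.381), plate centre at (0.4995, 0.378): about 3 mm apart |
| Upright | the axis is in the same place at two heights |
| Lid | top about 71 mm above the underside, so pushed home; it was 79 mm before pressing |
| Lever | grip back at its starting position |
| Spice jar and salt mill | within about 2 mm of where they started |
| Robot | clear of everything, no force on the tool |

**What did not go cleanly:**
- **Lever stop:** the wrist force reached at least 94 N when I pushed against the stop (limit 120 N), and the grip slipped a few millimetres on the bar.
- **First grasp:** the arm ran into its joint limits when I tried to lean straight ahead. I came in about 50° from the side instead.
- **Nest position:** the depth map and the wrist camera disagreed by about 2 mm, which did not stop the canister seating.
- **Scale recheck:** one measurement of the plate failed because the arm hid it from the camera. The final wrist view confirmed its position.

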